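# Cure the bonded window cells with the UV pen behind the amber sash

### The job

Bring the amber sash fully down onto its sill, then take the UV pen and cure the yellow bead of every cell on the green board, working from the robot's left to its right: start at the red dot and guide the tip along the bead, round the corner to its far end, in one steady pass at about 2 cm a second with the tip just above the bead (a few millimetres). The pen may be out of its stand only while the sash is fully down; when all beads are cured put it back there, set the cells down flat, window up, in the steel tray without dropping them, and leave the sash pushed right up to its stop so that the tray can be collected from the far side. Leave the bottle, the flask and the notebook alone; if a cell gets knocked aside, carry on with it where it lies.

Things in the scene. Friction and masses are not known exactly. Their poses are not given: they have to be found in the camera images.
- sash (a joint): amber sash of the safety screen, a see-through pane 690 mm wide and 250 mm high in an aluminium frame that slides straight up and down between two posts: 0 = fully down on its rubber sill, 0.20 m = fully up against its stop. Counterweighted: it stays at whatever height it is left and takes about 4 to 6 N to slide either way
- sash_grip (a point): on the axis of the sash's hand grip, a black round bar 22 mm in diameter sticking out level, 103 mm long, from the middle of the sash's bottom rail towards the robot (the screen's -x), with a 30 mm collar at its free end. The point is 35 mm short of the collar, 68 mm in front of the rail, 72 mm in front of the pane, 53 mm above the bench when the sash is down; it moves with the sash
- screen: the safety screen, fixed, beyond the work: two aluminium posts 465 mm tall, 720 mm apart, with feet 160 mm long, a rubber sill below, open above. Origin on the bench, midway between the posts; x points away from the robot, y along the screen, z up
- board: green curing board, fixed, 160 mm (its x) by 420 mm (its y), 10 mm thick; origin at the centre of its underside. The cells start on it with their long sides roughly along its x
- pen: UV-curing pen, loose, upright in its stand, tip down: 156 mm long, grey round barrel 18 mm in diameter from 34 to 150 mm above the tip (blue band at 90 to 96 mm), narrowing below to a 5 mm tip; about 90 g. Origin at the tip, z along the pen from the tip to its back end. It lights whenever it is out of its stand
- pen_tip (a point): the pen's tip, where the light comes out, on the pen's axis
- stand: blue block 76 x 76 mm, 55 mm tall, fixed, with an upright round hole in the middle, 22 mm in diameter, chamfered by 3 mm at the mouth, 45 mm deep (floor 10 mm above the bench; the pen's tip rests on it). Origin at the centre of its underside. Stand and tray lie on either side of the board, either way round
- tray: open stainless tray for finished cells, fixed, 256 mm (its x) by 120 mm (its y) outside, 16 mm high, walls and floor 3 mm thick; origin at the centre of its underside. Room for three cells side by side along its x with their long sides along its y
- reagent: bystander: brown bottle 64 mm in diameter, 145 mm tall, loose; origin under its centre. Leave alone
- flask: bystander: blue conical flask 80 mm in diameter, 112 mm tall, loose; origin under its centre. Leave alone
- notebook: bystander: red laboratory notebook 150 x 105 mm, 17 mm thick, loose; origin under its centre. Leave alone
- cell_1: window cell that starts in the leftmost place (+y) of the board; None if that place is empty. Dark flat metal block 80 mm (its x) by 48 mm (its y), 14 mm thick, about 130 g, loose, with a pale glass window let in flush and a flush L-shaped yellow bead along two sides of it. Origin at the centre of its underside, z up through the window
- cell_1_start (a point): cell_1: start of the yellow bead, at the red dot: cell (+30, -16, 14) mm, on the top face
- cell_1_corner (a point): cell_1: corner of the bead, 60 mm straight along the long side from the start: cell (-30, -16, 14) mm, on the top face
- cell_1_finish (a point): cell_1: far end of the bead, 32 mm straight along the short side from the corner: cell (-30, +16, 14) mm, on the top face
- cell_2: window cell that starts in the middle place of the board; None if that place is empty. Dark flat metal block 80 mm (its x) by 48 mm (its y), 14 mm thick, about 130 g, loose, with a pale glass window let in flush and a flush L-shaped yellow bead along two sides of it. Origin at the centre of its underside, z up through the window
- cell_2_start (a point): cell_2: start of the yellow bead, at the red dot: cell (+30, -16, 14) mm, on the top face
- cell_2_corner (a point): cell_2: corner of the bead, 60 mm straight along the long side from the start: cell (-30, -16, 14) mm, on the top face
- cell_2_finish (a point): cell_2: far end of the bead, 32 mm straight along the short side from the corner: cell (-30, +16, 14) mm, on the top face
- cell_3: window cell that starts in the rightmost place (-y) of the board; None if that place is empty. Dark flat metal block 80 mm (its x) by 48 mm (its y), 14 mm thick, about 130 g, loose, with a pale glass window let in flush and a flush L-shaped yellow bead along two sides of it. Origin at the centre of its underside, z up through the window
- cell_3_start (a point): cell_3: start of the yellow bead, at the red dot: cell (+30, -16, 14) mm, on the top face
- cell_3_corner (a point): cell_3: corner of the bead, 60 mm straight along the long side from the start: cell (-30, -16, 14) mm, on the top face
- cell_3_finish (a point): cell_3: far end of the bead, 32 mm straight along the short side from the corner: cell (-30, +16, 14) mm, on the top face

How it is judged:
By the outcome, as a careful person would: the job done as asked, in the order asked, and still so for the second after the job is handed in, with the robot touching nothing.
Of cell_1, cell_2, cell_3 only 2 to 3 are there at a start; the rules pass over those that are not, and their reading is None.
At some moment in a run one of cell_1, cell_2, cell_3 may be knocked a few centimetres aside while the robot is not near it.
It also fails if it takes over 210 s, if anything falls off the work surface, if the arm or the gripper's body presses on something with over 40 N, if the wrist force passes 120 N, or if a joint passes its speed limit or range.

### The arm

A 7-joint arm with a two-finger parallel gripper is mounted at the origin on the work surface. World frame = base frame: x ahead of the robot, y to its left, z up, the work surface at z = 0. Lengths are in m, angles in degrees, forces in N, time in s.
With the tool pointing down it reaches from about 0.4 to 0.75 m from the base axis. Payload 19.5 kg.
Tool frame: the origin (TCP) lies at the centre of the arm's flange, where the gripper is bolted on; the fingertips stand ahead of it and the grasp point (between the pads) lies 155 mm ahead of it (arm.nose_length is the z of the fingertips in the tool frame, in m); z points along the fingers, y is the line along which they close (so a half turn about z gives the same grasp; the last joint's range is limited). The gripper opens to 85 mm and grips with 20 to 120 N. Pads are 22 mm wide; open, the fingers measure 114 mm over their backs; the gripper's body (76 mm by 85 mm) begins 54 mm behind the grasp point. The pads swing forward as they close: fully open they stand 13 mm farther back than shut.
Start: joints at [69.517, 40.479, -1.581, 85.061, 1.261, 54.483, -4.326], TCP at [0.179, -0.547, 0.405] pointing down, gripper open.
Joint ranges: [-155.06, 155.06], [-18.47, 123.98], [-90, 86.84], [0, 140.48], [-83.41, 263.41], [0, 116], [-161.91, 161.91]. Speed limits (degrees/s): [108.29, 108.29, 147.25, 147.25, 172.46, 172.46, 172.46].

### API

Orientations are given as a 3x3 rotation matrix whose columns are the frame's x, y, z axes.
In Python, from rig import observe, camera, camera_params, arm gives the robot as it stands.
- The arm moves only by the tool move_arm, never from a script. Its argument "deltas" is text: rows parted by semicolons, each of 7 numbers parted by spaces: the shift along the world's x, y, z in cm, then the turn, a rotation vector about the world's x, y, z in degrees, then the opening, from 0 (shut) to 1 (fully open). A call has exactly 8 rows; each row shifts and turns the commanded pose from where the row before left it; what a row does not reach is not made up. A row lasts 1/12 s, in which the tool goes at most 41.7 mm and 7.16 degrees, less where a joint would pass 70% of its speed; a pose out of reach is approached as far as the arm can. A call with a gripper value outside its range is refused whole. The fingers move at their own pace and stop on an object; "grip_force" is the grip in N (left out, the last holds). Time passes only in rows, so rows that do not move let the fingers close, or fill a call up. It gives the time, the measured TCP pose, the force, the opening and the grip force at its end, in the units of the state.
- observe(): the state, without advancing time (a new reading comes with each control period).
- camera(name): name is "scene" or "side" or "wrist"; returns (picture, depth): 420x560x3 uint8, red, green, blue; 420x560 float32, m along the optical axis (not along the pixel's ray), 0 where there is no reading.
- camera_params(name): a dict with "intrinsics" (3x3 intrinsics, pixels), "xyz" and "attitude" of the camera in the world. Camera axes: x right, y up, looking along -z (the intrinsics and any distortion apply to the point x, -y, -z); pixel columns grow to the right and rows downward; lengths in m; the calibration is good to about 2 mm. A picture is of the moment at which its call begins: read the wrist's pose just before it. camera_params takes no time and is no camera call; for the wrist camera it gives the pose at the moment of the call.
- arm.job_done(): hands the job in; it is judged then, once.
The state is a dict: "time": time; "joints": joint angles; "joint_velocities": joint speeds; "effort": joint torques, N m; "ee_pos": TCP position; "tcp_rot": TCP orientation; "ft_force": force on the tool from outside, world axes, zero at the start; "wrist_torque": the same for the moment, N m; "width": finger opening in m; "grasp_force": force on a finger pad.
Only numpy, scipy, OpenCV 4.12 (cv2) and the standard library are available. Lean on these libraries where they do the work, as an engineer would, in place of code of your own. Each camera call takes 0.05 s, during which the arm holds its last target. There are 200 camera calls.

## Working session

There is one attempt and no reset: what is moved stays moved. The work goes in short steps, Python scripts to look and compute and a tool call to move; the robot and the scene stay as the last step left them, time stands still between calls to the robot, and variables do not carry over. Pictures are saved under pics/ and viewed, at most 14 in all, crops included, and the job is handed in when it is done.

Besides the shell and the picture viewer there is one more tool, called after "Call:" by a JSON object that holds its "op" and its "data", one argument or row to a line. move_arm: Moves the arm, as the interface text tells. Its arguments: {"type":"object","properties":{"deltas":{"type":"string"},"grip_force":{"type":"number"}},"required":["deltas"]}

```bash
ls; mkdir -p pics
cat > h.py <<'E'
import numpy as np, cv2
from rig import observe, camera, camera_params, arm
def snap(n,f=None):
    P=camera_params(n); im,d=camera(n)
    if f: cv2.imwrite(f'pics/{f}.png',im[:,:,::-1])
    return im,d,P
def rays(uv,P):
    uv=np.atleast_2d(np.array(uv,float)); K=np.array(P['intrinsics'])
    q=np.c_[(uv[:,0]-K[0,2])/K[0,0],-(uv[:,1]-K[1,2])/K[1,1],-np.ones(len(uv))]
    return np.array(P['xyz']),q@np.array(P['attitude']).T
def onplane(uv,P,z):
    o,r=rays(uv,P); return o+r*((z-o[2])/r[:,2])[:,None]
def pt(uv,d,P):
    uv=np.atleast_2d(uv).astype(int); o,r=rays(uv,P); return o+r*d[uv[:,1],uv[:,0]][:,None]
E
python3 - <<'E'
from h import *
for n in('scene','side','wrist'):
    im,d,P=snap(n,n+'0'); print(n,{k:np.round(v,3).tolist() if not isinstance(v,str) else v for k,v in P.items()})
s=observe(); print(s['time'],s['ee_pos'],s['tcp_rot'],s['width'],arm.nose_length,[a for a in dir(arm) if a[0]!='_'])
E
```

```text
pics
scene {'intrinsics': [[433.101, 0.0, 279.749], [0.0, 433.101, 208.697], [0.0, 0.0, 1.0]], 'xyz': [1.052, 0.433, 1.145], 'attitude': [[-0.673, -0.637, 0.375], [0.74, -0.577, 0.346], [-0.004, 0.511, 0.86]]}
side {'intrinsics': [[470.253, 0.0, 267.345], [0.0, 470.253, 200.949], [0.0, 0.0, 1.0]], 'xyz': [0.574, 0.904, 1.166], 'attitude': [[-1.0, -0.022, 0.004], [0.019, -0.773, 0.634], [-0.011, 0.634, 0.773]]}
wrist {'intrinsics': [[298.487, 0.0, 283.156], [0.0, 298.487, 210.563], [0.0, 0.0, 1.0]], 'xyz': [0.24, -0.526, 0.374], 'attitude': [[0.309, 0.919, 0.245], [-0.951, 0.299, 0.08], [-0.0, -0.258, 0.966]]}
0.15 [ 0.17856177 -0.54651427  0.40436355] [[ 9.50549488e-01  3.10573011e-01 -2.75377598e-04]
 [ 3.10573132e-01 -9.50549190e-01  7.53769111e-04]
 [-2.76596106e-05 -8.02019726e-04 -9.99999678e-01]] 0.08552992723018642 0.1734 ['PlanningError', 'job_done', 'nose_length']
```

View pics/scene0.png

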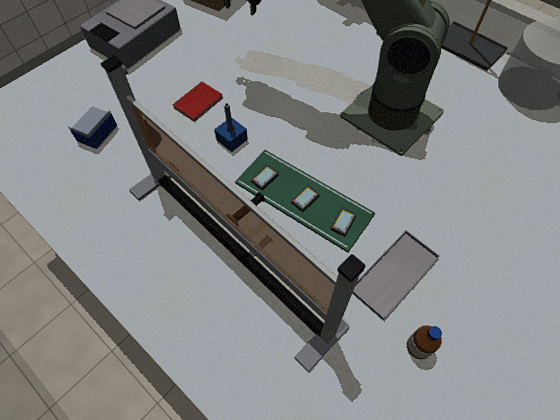

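View pics/side0.png

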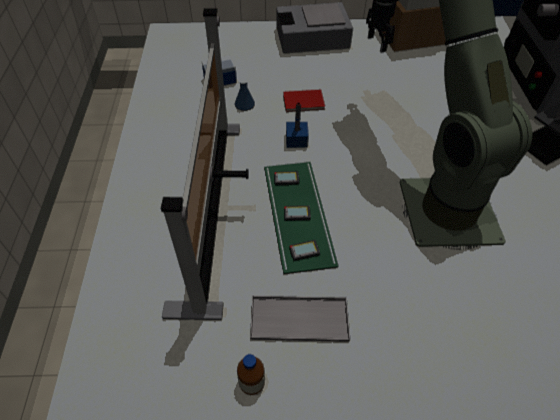

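```bash
cat > m.py <<'E'
from h import *
def blobs(m,amin=60):
    n,l,st,c=cv2.connectedComponentsWithStats(m.astype(np.uint8)); 
    return [(i,st[i],c[i],l==i) for i in range(1,n) if st[i][4]>amin]
for n in('scene','side'):
    im,d,P=snap(n); hsv=cv2.cvtColor(im,cv2.COLOR_RGB2HSV); H,S,V=[hsv[:,:,i].astype(int) for i in range(3)]
    print('==',n)
    def rect(m,z,lab,amin=60):
        for i,st,c,mm in blobs(m,amin):
            cn=max(cv2.findContours(mm.astype(np.uint8),0,2)[0],key=cv2.contourArea).reshape(-1,2)
            p=onplane(cn,P,z); r=cv2.minAreaRect((p[:,:2]*1000).astype(np.float32))
            print(lab,'px',np.round(c),'ctr',np.round(r[0],1),'size',np.round(r[1],1),'ang',round(r[2],1),'depthpt',np.round(pt([c],d,P)[0],3))
    rect((H>60)&(H<90)&(S>90)&(V>30),.01,'board',2000)
    rect((H>80)&(H<110)&(S>15)&(S<110)&(V>150),.024,'window')
    rect((H>105)&(H<125)&(S>120)&(V>30),.055,'blue',60)
    rect(((H<6)|(H>174))&(S>150)&(V>100),.017,'red',300)
    black=(V<35)
    for i,st,c,mm in blobs(black,30):
        if 200<c[0]<300 and 150<c[1]<230: print('black',st,np.round(c),np.round(pt([c],d,P)[0],3))
    np.savez(f'{n}.npz',im=im,d=d)
E
python3 m.py
```

```text
== scene
board px [306. 200.] ctr [476.2   1. ] size [156.5 416.2] ang 6.6 depthpt [0.482 0.016 0.022]
window px [279.   4.] ctr [-168.3 -682.1] size [74.  74.9] ang 41.9 depthpt [-0.203 -0.72  -0.004]
window px [260.  14.] ctr [ -68.8 -710.1] size [90.5 44.6] ang 60.7 depthpt [-0.095 -0.734 -0.002]
window px [360.  49.] ctr [-157.8 -263.4] size [235.8 132.5] ang 9.6 depthpt [-0.198 -0.285  0.002]
window px [191.  56.] ctr [ 308.3 -722.5] size [246.6 162.2] ang 4.5 depthpt [ 0.275 -0.746  0.004]
window px [323.  61.] ctr [ -30.8 -350.5] size [ 76.2 114.9] ang 25.0 depthpt [-0.052 -0.357 -0.   ]
window px [153.  66.] ctr [ 417.9 -803.7] size [76.5 96.2] ang 42.0 depthpt [ 0.404 -0.821 -0.   ]
window px [203.  86.] ctr [ 391.7 -582.7] size [ 92.8 207.6] ang 60.8 depthpt [ 0.363 -0.578  0.019]
window px [477. 106.] ctr [-205.5  208.2] size [145.6 160.1] ang 1.5 depthpt [-0.236  0.203 -0.002]
window px [ 78. 116.] ctr [ 755.9 -787.8] size [92.5 25.1] ang 17.8 depthpt [ 0.769 -0.726  0.08 ]
window px [457. 117.] ctr [-112.4  190.4] size [63.6 50.8] ang 86.0 depthpt [-0.147  0.18  -0.004]

[... 3320 characters left out ...]
px [197.  99.] ctr [ 420.1 -546.3] size [146.9 100.3] ang 3.4 depthpt [ 0.422 -0.551  0.016]
black [251 173  28  17  76] [266. 182.] [ 0.518 -0.117  0.022]
black [251 193  14  13  94] [258. 198.] [ 0.639 -0.031  0.163]
== side
board px [299. 220.] ctr [474.8   3.3] size [155.9 414.9] ang 6.7 depthpt [0.472 0.032 0.013]
blue px [297. 129.] ctr [ 460.5 -330.3] size [72.3 73.5] ang 88.2 depthpt [ 0.462 -0.332  0.053]
blue px [249. 361.] ctr [621.6 485.7] size [29.1 28.8] ang 89.9 depthpt [0.618 0.519 0.148]
black [ 198  123   50  181 1950] [214. 208.] [ 0.739 -0.021  0.015]
black [274 175  25  11  93] [285. 183.] [ 0.509 -0.114  0.021]
black [284 209  27  12  94] [296. 218.] [0.482 0.032 0.018]
```

Run:
```python
from h import *
a=cv2.imread('pics/side0.png'); b=cv2.imread('pics/scene0.png')
x=cv2.resize(a[150:290,190:350],None,fx=2.5,fy=2.5,interpolation=cv2.INTER_CUBIC)
y=cv2.resize(b[90:260,210:390],None,fx=2.2,fy=2.05,interpolation=cv2.INTER_CUBIC)
h=min(x.shape[0],y.shape[0]); print(x.shape,y.shape); cv2.imwrite('pics/z.png',np.hstack([x[:h],y[:h]]))
```

```text
(350, 400, 3) (348, 396, 3)
```

View pics/z.png

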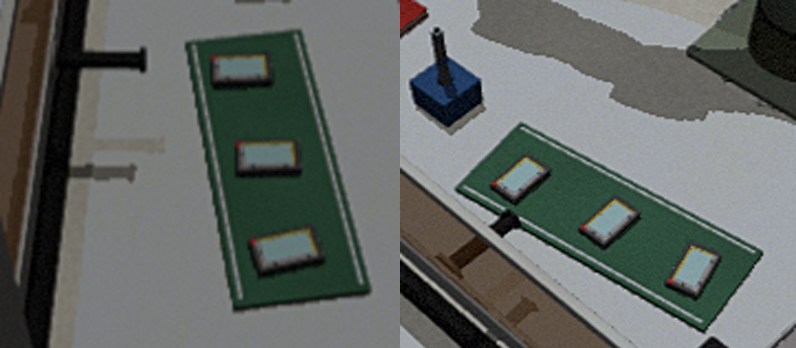

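Call:
{"op": "move_arm", "data": {
  "deltas": "1.7 3.4 0.4 0 0 4.5 1;1.7 3.4 0.4 0 0 4.5 1;1.7 3.4 0.4 0 0 4.5 1;1.7 3.4 0.4 0 0 4.5 1;1.7 3.4 0.4 0 0 4.5 1;1.7 3.4 0.4 0 0 4.5 1;1.7 3.4 0.4 0 0 4.5 1;1.7 3.4 0.4 0 0 4.5 1"
}}

```text
time: 0.92
ee_pos: [0.3149, -0.2728, 0.437]
tcp_rot: [[0.583, 0.812, 0.0], [0.812, -0.583, -0.0], [-0.0, 0.0, -1.0]]
ft_force: [1.3, 0.4, 0.9]
width: 0.0851
grasp_force: 0.0
```

Call:
{"op": "move_arm", "data": {
  "deltas": "1.7 3.4 0.2 0 0 4.5 1;1.7 3.4 0.2 0 0 4.5 1;1.7 3.4 0.2 0 0 4.5 1;1.7 3.4 0.2 0 0 4.5 1;1.7 3.4 0.2 0 0 4.5 1;1.7 3.4 0.2 0 0 4.5 1;1.7 3.4 0.2 0 0 4.5 1;1.7 3.4 0.2 0 0 4.5 1"
}}

```text
time: 1.58
ee_pos: [0.451, -0.0007, 0.4529]
tcp_rot: [[-0.005, 1.0, 0.0], [1.0, 0.005, -0.0], [-0.0, 0.0, -1.0]]
ft_force: [0.3, -0.8, 0.3]
width: 0.0849
grasp_force: 0.0
```

Run:
```python
from h import *
s=observe(); print(s['time'],s['ee_pos'],s['tcp_rot'].round(3),s['joints'])
im,d,P=snap('wrist','w1'); np.savez('w1.npz',im=im,d=d,xyz=P['xyz'],attitude=P['attitude'],intrinsics=P['intrinsics']); print(P['xyz'],np.round(P['attitude'],3))
```

```text
1.5833 [ 0.45099621 -0.00067143  0.4528999 ] [[-0.005  1.     0.   ]
 [ 1.     0.005 -0.   ]
 [-0.     0.    -1.   ]] [  9.56448244  27.30262301 -21.87406149 104.39226776  12.77024267
  50.70874948 -17.92694483]
[0.45032645 0.06479559 0.42309709] [[ 1.    -0.004 -0.001]
 [ 0.004  0.966  0.258]
 [-0.    -0.258  0.966]]
```

View pics/w1.png

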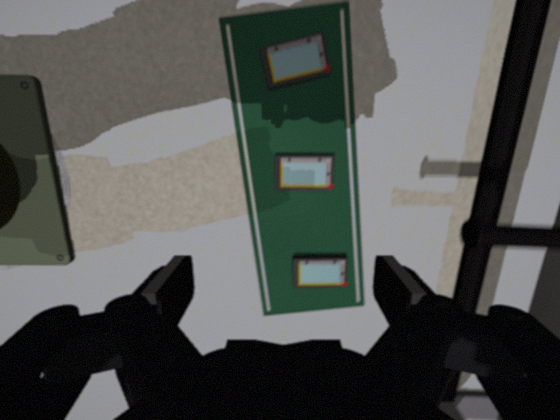

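```bash
cat >> h.py <<'E'
def tri(uvs,Ps):
    A=np.zeros((3,3));b=np.zeros(3)
    for uv,P in zip(uvs,Ps):
        o,r=rays(uv,P); r=r[0]/np.linalg.norm(r[0]); M=np.eye(3)-np.outer(r,r); A+=M;b+=M@o
    return np.linalg.solve(A,b)
E
python3 - <<'E'
from h import *
w=np.load('w1.npz'); Pw={k:w[k] for k in('xyz','attitude','intrinsics')}
Ps=camera_params('scene');Pd=camera_params('side')
print('wrist depth on bar',pt([(468,234),(490,236),(520,236),(545,236)],w['d'],Pw).round(4))
for v in (485,510,540):
    c=np.where(w['im'][222:252,v].max(1)<45)[0]+222; print(v,c.min(),c.max())
# scene & side: collar front centers
S=np.load('scene.npz');D=np.load('side.npz')
print('side bar', pt([(225,173),(232,174),(240,174),(246,174)],D['d'],Pd).round(4))
for v in (228,236,242,245,247,249):
    c=np.where(D['im'][162:190,v].max(1)<50)[0]+162; print(v,c.min() if len(c) else 0,c.max() if len(c) else 0)
print('collar tri', tri([(258,199),(246,174)],[Ps,Pd]).round(4))
# posts
for a in ((112,64),(210,12)),((350,267),(172,204)): print('post',tri(a,[Ps,Pd]).round(4))
# tray outline: non-white in side
for n,Q in(('scene',S),('side',D)):
    P=camera_params(n); p=pt(np.array([[u,v] for v in range(420) for u in range(560)]),Q['d'],P).reshape(420,560,3)
    im=Q['im'].astype(int); m=(p[:,:,0]>.3)&(p[:,:,0]<.68)&(p[:,:,1]>.2)&(p[:,:,1]<.5)&(p[:,:,2]<.05)&(im.mean(2)<125)
    m=cv2.morphologyEx(m.astype(np.uint8),cv2.MORPH_CLOSE,np.ones((5,5)))
    c=max(cv2.findContours(m,0,2)[0],key=cv2.contourArea).reshape(-1,2); q=onplane(c,P,.016); print(n,'tray',cv2.minAreaRect((q[:,:2]*1000).astype(np.float32)))
E
```

```text
wrist depth on bar [[ 0.6236 -0.0278  0.159 ]
 [ 0.638  -0.0265  0.168 ]
 [ 0.6662 -0.0268  0.1668]
 [ 0.6885 -0.0265  0.1672]]
485 222 251
510 227 244
540 229 245
side bar [[ 0.6895 -0.0258  0.1649]
 [ 0.6691 -0.0209  0.1652]
 [ 0.6461 -0.0229  0.1624]
 [ 0.6285 -0.0185  0.1666]]
228 171 176
236 171 176
242 171 176
245 171 176
247 170 178
249 0 0
collar tri [ 0.6307 -0.0362  0.1452]
post [ 0.7238 -0.393   0.4579]
post [0.7561 0.3227 0.4552]
scene tray ((502.617919921875, 349.3604431152344), (136.5064239501953, 272.03875732421875), 87.28805541992188)
side tray ((490.8925476074219, 353.5296936035156), (375.7985534667969, 305.83526611328125), 0.04117538407444954)
```

Call:
{"op": "move_arm", "data": {
  "deltas": "1.36 -0.17 0 0 0 5.45 1;1.36 -0.17 0 0 0 5.45 1;1.36 -0.17 0 0 0 5.45 1;1.36 -0.17 0 0 0 5.45 1;1.36 -0.17 0 0 0 5.45 1;1.36 -0.17 0 0 0 5.45 1;1.36 -0.17 0 0 0 5.45 1;1.36 -0.17 0 0 0 5.45 1"
}}

```text
time: 2.3
ee_pos: [0.56, -0.0165, 0.4526]
tcp_rot: [[-0.694, 0.72, -0.0], [0.72, 0.694, -0.0], [0.0, -0.0, -1.0]]
ft_force: [0.6, 0.6, 0.5]
width: 0.0857
grasp_force: 0.0
```

Call:
{"op": "move_arm", "data": {
  "deltas": "1.36 -0.17 0 0 0 5.45 1;1.36 -0.17 0 0 0 5.45 1;1.36 -0.17 0 0 0 5.45 1;1.36 -0.17 0 0 0 5.45 1;1.36 -0.17 0 0 0 5.45 1;1.36 -0.17 0 0 0 5.45 1;1.36 -0.17 0 0 0 5.45 1;1.36 -0.17 0 0 0 5.45 1"
}}

```text
time: 2.97
ee_pos: [0.6688, -0.0302, 0.4524]
tcp_rot: [[-0.999, 0.043, -0.0], [0.043, 0.999, -0.0], [0.0, -0.0, -1.0]]
ft_force: [-0.0, 0.8, 0.1]
width: 0.0854
grasp_force: 0.0
```

Run:
```python
from h import *
s=observe(); print(s['time'],s['ee_pos'],s['tcp_rot'].round(3),s['joints'])
im,d,P=snap('wrist','w2'); np.savez('w2.npz',im=im,d=d,xyz=P['xyz'],attitude=P['attitude'],intrinsics=P['intrinsics']); print(P['xyz'],np.round(P['attitude'],3))
```

```text
2.9667 [ 0.66875041 -0.03018584  0.45242731] [[-0.999  0.043 -0.   ]
 [ 0.043  0.999 -0.   ]
 [ 0.    -0.    -1.   ]] [ 14.27672741  51.65634854 -42.57696905  55.6091269   32.33865545
  82.78150474  67.55201217]
[ 0.60346329 -0.02691252  0.42266219] [[ 0.044 -0.965 -0.257]
 [ 0.999  0.043  0.012]
 [-0.001 -0.257  0.966]]
```

View pics/w2.png

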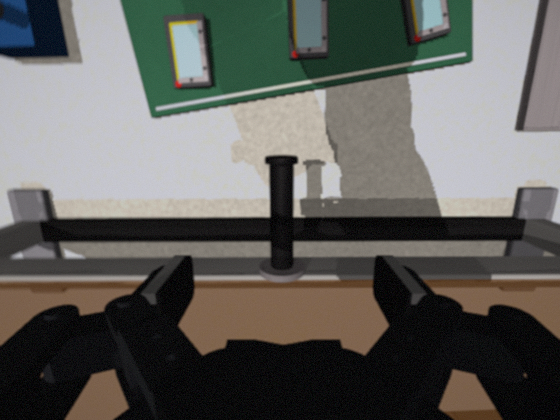

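Call:
{"op": "move_arm", "data": {
  "deltas": "0 0 -1.8 0 0 0 1;0 0 -1.8 0 0 0 1;0 0 -1.8 0 0 0 1;0 0 -1.8 0 0 0 1;0 0 -1.8 0 0 0 1;0 0 -1.8 0 0 0 1;0 0 -1.8 0 0 0 1;0 0 -1.5 0 0 0 1"
}}

```text
time: 3.68
ee_pos: [0.6679, -0.0299, 0.3102]
tcp_rot: [[-0.999, 0.048, -0.001], [0.048, 0.999, -0.0], [0.001, -0.0, -1.0]]
ft_force: [0.1, 0.3, -0.7]
width: 0.0853
grasp_force: 0.0
```

Call:
{"op": "move_arm", "data": {
  "deltas": "0 0 0 0 0 0 0;0 0 0 0 0 0 0;0 0 0 0 0 0 0;0 0 0 0 0 0 0;0 0 0 0 0 0 0;0 0 0 0 0 0 0;0 0 0 0 0 0 0;0 0 0 0 0 0 0",
  "grip_force": 50
}}

```text
time: 4.35
ee_pos: [0.6682, -0.0312, 0.3123]
tcp_rot: [[-0.999, 0.049, 0.001], [0.049, 0.999, -0.003], [-0.001, -0.003, -1.0]]
ft_force: [-0.8, -9.9, 4.6]
width: 0.0206
grasp_force: 49.5
```

Call:
{"op": "move_arm", "data": {
  "deltas": "0 -0.1 -1.0 0 0 0 0;0 -0.1 -1.2 0 0 0 0;0 0 -1.2 0 0 0 0;0 0 -1.2 0 0 0 0;0 0 -1.2 0 0 0 0;0 0 -1.2 0 0 0 0;0 0 -1.2 0 0 0 0;0 0 -1.2 0 0 0 0"
}}

```text
time: 5.02
ee_pos: [0.6683, -0.0318, 0.218]
tcp_rot: [[-0.999, 0.047, 0.001], [0.047, 0.999, -0.0], [-0.001, -0.0, -1.0]]
ft_force: [-3.2, -1.5, 6.0]
width: 0.0205
grasp_force: 49.7
```

Call:
{"op": "move_arm", "data": {
  "deltas": "0 0 -0.2 0 0 0 0;0 0 -0.2 0 0 0 0;0 0 -0.2 0 0 0 0;0 0 -0.2 0 0 0 0;0 0 0 0 0 0 0;0 0 0 0 0 0 0;0 0 0 0 0 0 0;0 0 0 0 0 0 0"
}}

```text
time: 5.68
ee_pos: [0.6683, -0.0318, 0.2099]
tcp_rot: [[-0.999, 0.047, 0.001], [0.047, 0.999, -0.0], [-0.001, -0.0, -1.0]]
ft_force: [2.7, -2.7, 1.9]
width: 0.0203
grasp_force: 49.4
```

Call:
{"op": "move_arm", "data": {
  "deltas": "0 0 -0.15 0 0 0 0;0 0 -0.15 0 0 0 0;0 0 -0.1 0 0 0 0;0 0 -0.1 0 0 0 0;0 0 0 0 0 0 0;0 0 0 0 0 0 0;0 0 0 0 0 0 0;0 0 0 0 0 0 0"
}}

```text
time: 6.35
ee_pos: [0.6683, -0.0317, 0.2081]
tcp_rot: [[-0.999, 0.048, 0.001], [0.048, 0.999, -0.001], [-0.001, -0.001, -1.0]]
ft_force: [-20.4, -4.4, 56.7]
width: 0.0205
grasp_force: 55.1
```

Call:
{"op": "move_arm", "data": {
  "deltas": "0 0 0.1 0 0 0 0;0 0 0.1 0 0 0 0;0 0 0 0 0 0 0.3;0 0 0 0 0 0 0.6;0 0 0 0 0 0 1;0 0 0 0 0 0 1;0 0 0 0 0 0 1;0 0 0 0 0 0 1"
}}

```text
time: 7.02
ee_pos: [0.6681, -0.0317, 0.2065]
tcp_rot: [[-0.999, 0.047, -0.0], [0.047, 0.999, 0.0], [0.0, -0.0, -1.0]]
ft_force: [-0.9, 0.4, 0.1]
width: 0.0837
grasp_force: 0.0
```

```bash
cat > look.py <<'E'
from h import *
import sys
# pen/stand from scene+side
def run():
    for n in('scene','side'):
        im,d,P=snap(n,None); np.savez(f'{n}.npz',im=im,d=d)
        hsv=cv2.cvtColor(im,cv2.COLOR_RGB2HSV).astype(int)
        yield n,im,hsv,d,P
if __name__=='__main__':
    for n,im,hsv,d,P in run():
        b=(hsv[...,0]>105)&(hsv[...,0]<125)&(hsv[...,1]>120)&(hsv[...,2]>30)
        p=pt(np.array([[u,v] for v in range(420) for u in range(560)]),d,P).reshape(420,560,3)
        near=(abs(p[...,0]-.463)<.08)&(abs(p[...,1]+.332)<.08)
        top=near&(abs(p[...,2]-.055)<.006); print(n,'stand top z-pts',top.sum())
        c=np.argwhere(top&b)[:,::-1]
        r=cv2.minAreaRect((onplane(c,P,.055)[:,:2]*1000).astype(np.float32)); print('top rect',np.round(r[0],1),np.round(r[1],1),round(r[2],1))
        m=near&(p[...,2]>.075)
        q=np.argwhere(m)[:,::-1]; print('pen px',len(q),q.min(0),q.max(0)); 
        for z in(.08,.1,.12,.14,.155):
            w=near&(abs(p[...,2]-z)<.008); print(z,p[w].mean(0).round(4),np.argwhere(w)[:,::-1].mean(0).round(1))
E
python3 look.py
```

```text
scene stand top z-pts 60
top rect [ 483.2 -363.6] [48.2 20.8] 34.3
pen px 50 [226 102] [230 116]
0.08 [nan nan nan] [nan nan]
0.1 [nan nan nan] [nan nan]
0.12 [ 0.461  -0.3323  0.1236] [227.7 114.7]
0.14 [ 0.4595 -0.3312  0.139 ] [227.7 111.1]
0.155 [ 0.4577 -0.329   0.1544] [228.1 107.7]
side stand top z-pts 311
top rect [ 458.8 -330.2] [72.3 70.1] 88.2
pen px 112 [296 102] [302 125]
0.08 [ 0.4566 -0.327   0.0805] [297.9 123.9]
0.1 [ 0.4556 -0.3267  0.1007] [298.4 119.5]
0.12 [ 0.4551 -0.3271  0.1202] [298.8 115. ]
0.14 [ 0.4527 -0.3265  0.1394] [299.8 110.6]
0.155 [ 0.4528 -0.3267  0.1543] [299.9 107.1]look.py:20: RuntimeWarning: Mean of empty slice.
  w=near&(abs(p[...,2]-z)<.008); print(z,p[w].mean(0).round(4),np.argwhere(w)[:,::-1].mean(0).round(1))
  ret = um.true_divide(
```

Call:
{"op": "move_arm", "data": {
  "deltas": "0 0 2.5 0 0 0 1;0 0 2.5 0 0 0 1;0 0 2.5 0 0 0 1;0 0 2.5 0 0 0 1;0 0 2.5 0 0 0 1;0 0 2.5 0 0 0 1;0 0 2.5 0 0 0 1;0 0 2.5 0 0 0 1"
}}

```text
time: 7.78
ee_pos: [0.668, -0.0318, 0.408]
tcp_rot: [[-0.999, 0.047, 0.0], [0.047, 0.999, 0.0], [-0.0, 0.0, -1.0]]
ft_force: [-0.5, 0.1, -0.3]
width: 0.0853
grasp_force: 0.0
```

Call:
{"op": "move_arm", "data": {
  "deltas": "-1.32 -1.86 0 0 0 -5.45 1;-1.32 -1.86 0 0 0 -5.45 1;-1.32 -1.86 0 0 0 -5.45 1;-1.32 -1.86 0 0 0 -5.45 1;-1.32 -1.86 0 0 0 -5.45 1;-1.32 -1.86 0 0 0 -5.45 1;-1.32 -1.86 0 0 0 -5.45 1;-1.32 -1.86 0 0 0 -5.45 1"
}}

```text
time: 8.45
ee_pos: [0.5618, -0.1814, 0.4068]
tcp_rot: [[-0.687, 0.726, 0.0], [0.726, 0.687, -0.0], [-0.0, -0.0, -1.0]]
ft_force: [0.8, -0.4, 0.3]
width: 0.0854
grasp_force: 0.0
```

Call:
{"op": "move_arm", "data": {
  "deltas": "-1.32 -1.86 0 0 0 -5.45 1;-1.32 -1.86 0 0 0 -5.45 1;-1.32 -1.86 0 0 0 -5.45 1;-1.32 -1.86 0 0 0 -5.45 1;-1.32 -1.86 0 0 0 -5.45 1;-1.32 -1.86 0 0 0 -5.45 1;-1.32 -1.86 0 0 0 -5.45 1;-1.32 -1.86 0 0 0 -5.45 1"
}}

```text
time: 9.12
ee_pos: [0.4562, -0.3302, 0.4068]
tcp_rot: [[0.003, 1.0, 0.0], [1.0, -0.003, -0.0], [-0.0, 0.0, -1.0]]
ft_force: [0.5, 0.0, 0.3]
width: 0.0857
grasp_force: 0.0
```

Run:
```python
from h import *
s=observe(); print(s['time'],s['ee_pos'],s['tcp_rot'].round(3),s['joints'])
im,d,P=snap('wrist','w3'); np.savez('w3.npz',im=im,d=d,xyz=P['xyz'],attitude=P['attitude'],intrinsics=P['intrinsics']); print(P['xyz'],np.round(P['attitude'],3))
im,d,P=snap('side','side1'); D=np.load('side.npz')
print('bar',pt([(225,173),(232,174),(240,174),(246,174)],d,P).round(3)); 
cv2.imwrite('pics/w3s.png',cv2.resize(np.hstack([np.load('w3.npz')['im'][:,:,::-1],im[:,:,::-1]]),(800,300),interpolation=cv2.INTER_AREA))
```

```text
9.1167 [ 0.45620852 -0.33015377  0.40677845] [[ 0.003  1.     0.   ]
 [ 1.    -0.003 -0.   ]
 [-0.     0.    -1.   ]] [ 44.29112529  40.4158087  -22.85176726  87.06181873  17.65891367
  56.10638004  16.25991401]
[ 0.45609337 -0.26469425  0.37697654] [[ 1.     0.004  0.001]
 [-0.004  0.966  0.258]
 [-0.    -0.258  0.966]]
bar [[ 0.708 -0.177  0.002]
 [ 0.685 -0.176 -0.003]
 [ 0.658 -0.173 -0.   ]
 [ 0.638 -0.174 -0.002]]
```

View pics/w3s.png

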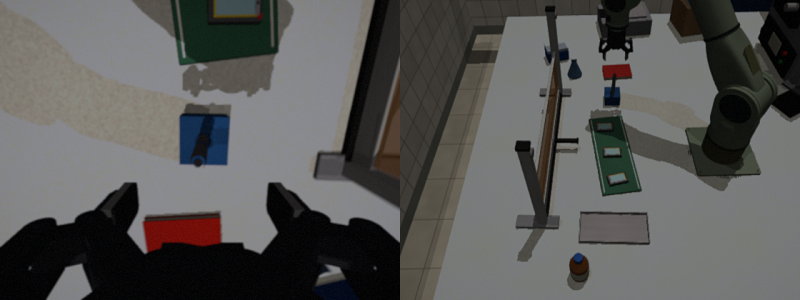

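Run:
```python
from h import *
w=np.load('w3.npz'); P={k:w[k] for k in('xyz','attitude','intrinsics')}; im=w['im']
hsv=cv2.cvtColor(im,cv2.COLOR_RGB2HSV).astype(int)
b=((hsv[...,0]>100)&(hsv[...,0]<125)&(hsv[...,1]>120)&(hsv[...,2]>40)).astype(np.uint8); b[:140]=0;b[245:]=0;b[:,:230]=0;b[:,340:]=0
c=np.argwhere(b)[:,::-1]; r=cv2.minAreaRect((onplane(c,P,.055)[:,:2]*1000).astype(np.float32)); print('stand all',r)
p=pt(np.array([[u,v] for v in range(420) for u in range(560)]),w['d'],P).reshape(420,560,3)
m=(abs(p[...,0]-.457)<.05)&(abs(p[...,1]+.33)<.05)
top=m&(abs(p[...,2]-.055)<.004); c=np.argwhere(top)[:,::-1].astype(np.float32); q=p[top]; print('top pts',len(q),q.min(0),q.max(0))
for z in (.06,.08,.1,.12,.14,.163):
    k=m&(abs(p[...,2]-z)<.006); print(z,k.sum(),p[k].mean(0).round(4) if k.any() else '',np.argwhere(k)[:,::-1].mean(0).round(1) if k.any() else '')
cv2.imwrite('pics/w3c.png',cv2.resize(im[130:250,220:350,::-1],None,fx=4,fy=4,interpolation=cv2.INTER_CUBIC))
```

```text
stand all ((458.16278076171875, -334.7718811035156), (75.48773193359375, 73.49304962158203), 88.21514129638672)
top pts 3985 [ 0.42033273 -0.37372977  0.05105762] [ 0.49778674 -0.29609495  0.05872218]
0.06 3930 [ 0.4598 -0.3314  0.0561] [286.8 193.4]
0.08 36 [ 0.4573 -0.3272  0.0799] [284.6 194.4]
0.1 38 [ 0.4567 -0.3263  0.1008] [284.1 198.1]
0.12 57 [ 0.4556 -0.3266  0.12  ] [282.9 203.2]
0.14 64 [ 0.4544 -0.326   0.1404] [281.4 208.3]
0.163 228 [ 0.4526 -0.3293  0.1647] [278.9 220.9]
```

View pics/w3c.png

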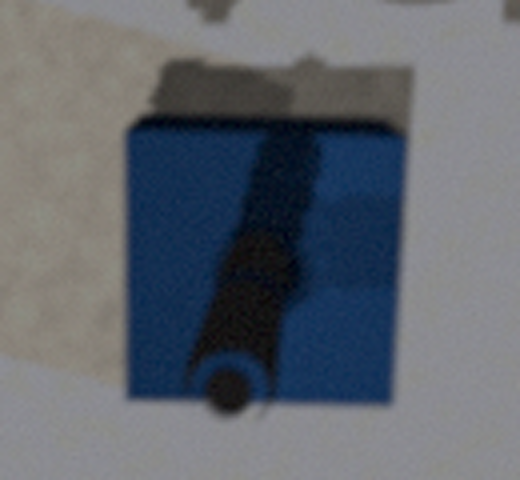

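Call:
{"op": "move_arm", "data": {
  "deltas": "0.15 -0.22 -1.5 0 0 0 1;0.15 -0.23 -1.6 0 0 0 1;0 0 -1.6 0 0 0 1;0 0 -1.6 0 0 0 1;0 0 -1.6 0 0 0 1;0 0 -1.6 0 0 0 1;0 0 -1.6 0 0 0 1;0 0 -1.6 0 0 0 1"
}}

```text
time: 9.88
ee_pos: [0.4603, -0.3333, 0.279]
tcp_rot: [[-0.003, 1.0, 0.0], [1.0, 0.003, 0.0], [0.0, 0.0, -1.0]]
ft_force: [0.0, 0.4, -0.2]
width: 0.0852
grasp_force: 0.0
```

Call:
{"op": "move_arm", "data": {
  "deltas": "0 0 0 0 0 0 0;0 0 0 0 0 0 0;0 0 0 0 0 0 0;0 0 0 0 0 0 0;0 0 0 0 0 0 0;0 0 0 0 0 0 0;0 0 0 0 0 0 0;0 0 0 0 0 0 0",
  "grip_force": 40
}}

```text
time: 10.55
ee_pos: [0.46, -0.334, 0.2803]
tcp_rot: [[-0.002, 1.0, 0.0], [1.0, 0.002, -0.001], [-0.001, 0.0, -1.0]]
ft_force: [-1.6, -0.3, 6.2]
width: 0.0172
grasp_force: 38.8
```

Call:
{"op": "move_arm", "data": {
  "deltas": "0 0 0.6 0 0 0 0;0 0 0.9 0 0 0 0;0 0 1 0 0 0 0;0 0 1 0 0 0 0;0 0 1 0 0 0 0;0 0 1.2 0 0 0 0;0 0 1.2 0 0 0 0;0 0 1.1 0 0 0 0"
}}

```text
time: 11.22
ee_pos: [0.4599, -0.3338, 0.3613]
tcp_rot: [[-0.002, 1.0, 0.001], [1.0, 0.002, -0.0], [-0.0, 0.001, -1.0]]
ft_force: [0.2, 0.4, -0.9]
width: 0.017
grasp_force: 39.1
```

Call:
{"op": "move_arm", "data": {
  "deltas": "0 2.5 0 0 0 0 0;0 2.5 0 0 0 0 0;0 2.5 0 0 0 0 0;0 2.5 0 0 0 0 0;0 2.5 0 0 0 0 0;0 2.5 0 0 0 0 0;0 2.5 0 0 0 0 0;0 2.5 0 0 0 0 0"
}}

```text
time: 11.88
ee_pos: [0.4598, -0.1327, 0.3605]
tcp_rot: [[-0.002, 1.0, 0.001], [1.0, 0.002, -0.0], [-0.0, 0.001, -1.0]]
ft_force: [0.3, -0.1, -1.1]
width: 0.0171
grasp_force: 39.2
```

Run:
```python
from h import *
s=observe(); print(s['time'],s['ee_pos'],s['tcp_rot'].round(3),s['width'])
im,d,P=snap('wrist','w4'); np.savez('w4.npz',im=im,d=d,xyz=P['xyz'],attitude=P['attitude'],intrinsics=P['intrinsics'])
a,da,_=snap('side','side4'); b,db,_=snap('scene','scene4'); np.savez('side.npz',im=a,d=da);np.savez('scene.npz',im=b,d=db)
A=cv2.resize(a[60:240,220:380,::-1],(400,450),interpolation=cv2.INTER_CUBIC); B=cv2.resize(im[:,80:480,::-1],(400,450)); 
cv2.imwrite('pics/q4.png',np.hstack([A,B]))
```

```text
11.8833 [ 0.45982678 -0.13269954  0.36051423] [[-0.002  1.     0.001]
 [ 1.     0.002 -0.   ]
 [-0.     0.001 -1.   ]] 0.017063872211059865
```

View pics/q4.png

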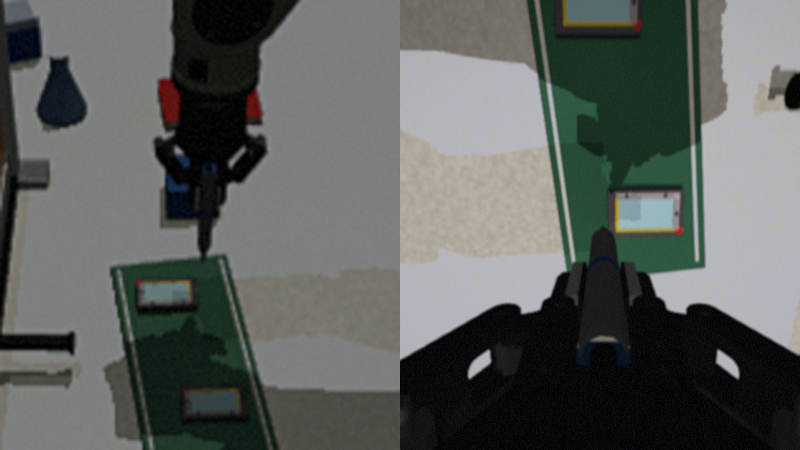

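```bash
cat >> h.py <<'E'
def cells(im,P,out=True,z=.024,amin=250):
    hsv=cv2.cvtColor(cv2.bilateralFilter(im,5,30,3),cv2.COLOR_RGB2HSV).astype(int); H,S,V=hsv[...,0],hsv[...,1],hsv[...,2]
    yy,xx=np.mgrid[0:420,0:560]; q=onplane(np.c_[xx.ravel(),yy.ravel()],P,z).reshape(420,560,3)
    roi=(abs(q[...,0]-.476)<.2)&(abs(q[...,1])<.45)
    win=(H>78)&(H<112)&(S>25)&(V>70)&(S<140)&roi
    yel=(H>14)&(H<34)&(S>110)&(V>60)&roi; red=((H<7)|(H>172))&(S>120)&(V>60)&roi
    res=[]
    n,l,st,c=cv2.connectedComponentsWithStats(cv2.morphologyEx(win.astype(np.uint8),cv2.MORPH_OPEN,np.ones((3,3))))
    for i in range(1,n):
        if st[i][4]<amin: continue
        k=np.argwhere(l==i); p=q[k[:,0],k[:,1],:2]; r=cv2.minAreaRect((p*1000).astype(np.float32))
        (w,h),a=r[1],r[2]
        if w<h: w,h,a=h,w,a-90
        a=(a+90)%180-90
        if not(42<w<70 and 20<h<36): continue
        ctr=np.array(r[0]); R=np.array([[np.cos(np.radians(a)),-np.sin(np.radians(a))],[np.sin(np.radians(a)),np.cos(np.radians(a))]])
        loc=lambda m:((q[m][:,:2]*1000-ctr)@R)
        Y=loc(yel);Y=Y[(abs(Y[:,0])<38)&(abs(Y[:,1])<22)]; D=loc(red);D=D[(abs(D[:,0])<40)&(abs(D[:,1])<24)]
        res.append((ctr,a))
        if out:
            ylong=Y[(abs(Y[:,0])<25)]; yshort=Y[abs(Y[:,1])<12]
            print('win',np.round(ctr,1),'size',round(w,1),round(h,1),'ang',round(a,1),'| long y',np.median(ylong[:,1]).round(1) if len(ylong) else '-',len(ylong),'short x',np.median(yshort[:,0]).round(1) if len(yshort) else '-',len(yshort),'dot',np.median(D,axis=0).round(1) if len(D) else '-',len(D))
    return res
E
python3 - <<'E'
from h import *
w=np.load('w4.npz'); P={k:w[k] for k in('xyz','attitude','intrinsics')}
cells(w['im'],P)
for n in('side','scene'):
    print(n); Q=np.load(n+'.npz'); cells(Q['im'],camera_params(n),amin=60)
w1=np.load('w1.npz'); print('w1');cells(w1['im'],{k:w1[k] for k in('xyz','attitude','intrinsics')})
w2=np.load('w2.npz'); print('w2');cells(w2['im'],{k:w2[k] for k in('xyz','attitude','intrinsics')})
g=w['im'].astype(int).sum(2)
for v in range(208,232,2): print(v,g[v,270:300].tolist())
D=np.load('side.npz'); g=D['im'].astype(int).sum(2)
for v in range(156,168): print(v,g[v,290:314].tolist())
E
```

```text
win [ 504.7 -136.9] size 57.1 28.0 ang 0.0 | long y -17.3 140 short x -31.5 69 dot [ 36.1 -17.3] 40
side
win [ 504.8 -135.2] size 52.8 22.2 ang -1.7 | long y -20.1 10 short x -32.7 4 dot [ 36.2 -17.8] 2
win [465.  148.9] size 55.4 26.7 ang 11.9 | long y -19.4 13 short x -32.4 5 dot [ 35.4 -18.7] 5
scene
win [ 504.8 -137.8] size 55.1 27.2 ang 3.3 | long y -16.2 19 short x -32.0 6 dot [ 35.1 -18.2] 4
win [455.1  44.5] size 54.7 27.5 ang 0.7 | long y -18.3 13 short x -31.2 6 dot [ 35.9 -18.3] 3
win [464.5 146.3] size 56.3 28.7 ang 13.3 | long y -17.0 15 short x -30.6 8 dot [ 36.5 -17.5] 5
w1
win [465.3 149.3] size 56.6 28.0 ang 13.2 | long y -18.5 101 short x -31.7 51 dot [ 35.  -18.7] 29
win [479.3  10.8] size 55.2 28.1 ang 0.2 | long y -18.2 77 short x -32.3 36 dot [ 34.8 -18.2] 25
win [ 506.1 -135.8] size 55.0 27.3 ang 0.2 | long y -19.4 68 short x -32.4 28 dot [ 35.4 -18.6] 22
w2
win [481.5   8.7] size 49.1 28.5 ang -0.7 | long y -17.9 135 short x - 0 dot [ 32.5 -18.4] 35
win [ 504.7 -138.1] size 56.1 28.5 ang 1.9 | long y -18.0 115 short x -31.5 66 dot [ 36. -19.] 33
208 [185, 169,
[... 2446 characters left out ...]
 334, 323, 161, 68, 171, 283, 242, 226, 182, 195, 193, 164, 244, 380, 388, 383]
163 [305, 296, 288, 290, 279, 229, 227, 199, 209, 197, 84, 57, 109, 140, 138, 133, 117, 184, 231, 130, 174, 344, 390, 387]
164 [158, 161, 136, 135, 131, 123, 122, 118, 124, 124, 82, 85, 118, 121, 117, 114, 128, 222, 341, 210, 155, 294, 387, 386]
165 [117, 117, 124, 117, 125, 116, 124, 124, 123, 122, 116, 119, 136, 135, 126, 126, 124, 185, 311, 244, 146, 264, 394, 385]
166 [125, 129, 133, 129, 124, 129, 137, 130, 126, 130, 137, 136, 132, 133, 130, 133, 124, 160, 263, 278, 145, 227, 388, 391]
167 [136, 128, 131, 130, 131, 128, 124, 127, 127, 132, 130, 124, 130, 131, 133, 136, 127, 139, 240, 340, 144, 165, 322, 387]
```

Call:
{"op": "move_arm", "data": {
  "deltas": "0 2.2 0 0 0 0 0;0 2.2 0 0 0 0 0;0 2.2 0 0 0 0 0;0 2.2 0 0 0 0 0;0 2.2 0 0 0 0 0;0 2.2 0 0 0 0 0;0 2.2 0 0 0 0 0;0 2.2 0 0 0 0 0"
}}

```text
time: 12.7
ee_pos: [0.4601, 0.0424, 0.3602]
tcp_rot: [[-0.001, 1.0, 0.0], [1.0, 0.001, -0.0], [-0.0, 0.0, -1.0]]
ft_force: [-0.4, 0.2, -1.4]
width: 0.0171
grasp_force: 39.1
```

```bash
cat > c.py <<'E'
from h import *
s=observe(); print(s['time'],s['ee_pos'],s['tcp_rot'].round(3).tolist())
for n in('wrist','side','scene'):
    im,d,P=snap(n); np.savez(n+'.npz',im=im,d=d,xyz=P['xyz'],attitude=P['attitude'],intrinsics=P['intrinsics']); print(n); cells(im,P,amin=60 if n!='wrist' else 250)
E
python3 c.py
python3 - <<'E'
from h import *
Pd=camera_params('side')
print('w4 tip near edge, side:',onplane([(300.9,164.5)],Pd,.0902))
w=np.load('wrist.npz'); im=w['im']; P={k:w[k] for k in('xyz','attitude','intrinsics')}
cv2.imwrite('pics/w5.png',cv2.resize(im[0:210,190:400,::-1],None,fx=2.85,fy=2.85,interpolation=cv2.INTER_CUBIC))
E
```

```text
12.7 [0.46014894 0.04241996 0.36015347] [[-0.001, 1.0, 0.0], [1.0, 0.001, -0.0], [-0.0, 0.0, -1.0]]
wrist
win [464.7 148.1] size 56.9 28.7 ang 12.9 | long y -17.6 188 short x -31.3 93 dot [ 35.9 -18.2] 50
win [455.4  44.8] size 56.9 27.7 ang -0.0 | long y -18.2 141 short x -31.5 78 dot [ 36.1 -18.8] 38
side
win [ 508.3 -135.3] size 45.9 22.2 ang -1.7 | long y -20.1 5 short x -35.9 1 dot [ 32.7 -17.8] 2
win [455.2  46.7] size 55.4 26.6 ang -1.6 | long y -21.0 12 short x -30.4 4 dot [ 36.  -19.1] 4
scene
win [ 504.8 -137.8] size 55.1 27.2 ang 3.3 | long y -18.3 14 short x -31.6 5 dot [ 35.1 -18.2] 4
win [455.8  44.5] size 55.9 27.5 ang 0.7 | long y -18.3 13 short x -32.1 7 dot [ 35.6 -18.3] 4
win [465.  146.9] size 57.7 29.7 ang 13.3 | long y -17.4 14 short x -30.9 7 dot [ 34.9 -18.6] 4
w4 tip near edge, side: [[ 0.45964258 -0.12470804  0.0902    ]]
```

View pics/w5.png

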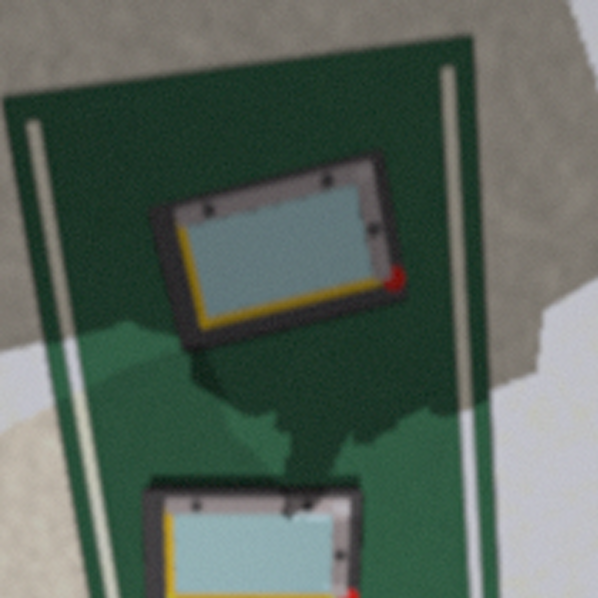

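Run:
```python
from h import *
w=np.load('wrist.npz'); im=w['im']; P={k:w[k] for k in('xyz','attitude','intrinsics')}
hsv=cv2.cvtColor(im,cv2.COLOR_RGB2HSV).astype(int);H,S,V=[hsv[...,i] for i in range(3)]
yy,xx=np.mgrid[0:420,0:560]; q=onplane(np.c_[xx.ravel(),yy.ravel()],P,.024).reshape(420,560,3)*1000
for ctr,a in((np.array([464.7,148.1]),13.0),(np.array([455.4,44.8]),0.)):
    c,s=np.cos(np.radians(a)),np.sin(np.radians(a)); R=np.array([[c,-s],[s,c]])
    L=(q[...,:2]-ctr)@R; roi=(abs(L[...,0])<45)&(abs(L[...,1])<28)
    yel=roi&(H>14)&(H<36)&(S>90)&(V>45); red=roi&((H<8)|(H>172))&(S>110); cell=roi&~((H>55)&(H<95)&(S>80)&(V<120))
    for n,m in(('yel',yel),('red',red)):
        p=L[m]; print(n,len(p),'pct x',np.percentile(p[:,0],[1,5,50,95,99]).round(1),'y',np.percentile(p[:,1],[1,5,50,95,99]).round(1))
    # profiles along local axes, mean brightness + greenness
    for ax,lab in((0,'x'),(1,'y')):
        o=1-ax; sel=roi&(abs(L[...,o])<8)
        for lo in (-46,22):
            if ax==1: lo={-46:-30,22:10}[lo]
            bins=np.arange(lo,lo+24,1.5); k=np.digitize(L[...,ax][sel],bins); col=im[sel]
            print(lab,[(round(float(bins[i-1]),1),*col[k==i].mean(0).astype(int).tolist()) for i in range(1,len(bins)) if (k==i).any()])
```

```text
yel 411 pct x [-33.2 -32.7 -16.3  25.6  29.5] y [-19.6 -19.4 -16.8  10.   13.5]
red 55 pct x [31.8 32.3 35.7 38.4 38.7] y [-21.9 -21.4 -18.2 -14.3 -13.9]
x [(-46.0, 25, 52, 38), (-44.5, 26, 53, 38), (-43.0, 27, 51, 37), (-41.5, 29, 42, 34), (-40.0, 39, 39, 39), (-38.5, 42, 40, 42), (-37.0, 42, 41, 42), (-35.5, 42, 40, 42), (-34.0, 60, 53, 37), (-32.5, 107, 88, 23), (-31.0, 123, 106, 47), (-29.5, 107, 113, 99), (-28.0, 97, 117, 119), (-26.5, 96, 116, 120), (-25.0, 97, 117, 120)]
x [(22.0, 96, 116, 120), (23.5, 96, 116, 119), (25.0, 96, 116, 120), (26.5, 92, 110, 113), (28.0, 86, 91, 93), (29.5, 85, 80, 81), (31.0, 83, 78, 79), (32.5, 84, 79, 81), (34.0, 68, 64, 65), (35.5, 44, 43, 44), (37.0, 39, 39, 40), (38.5, 33, 45, 38), (40.0, 29, 54, 39), (41.5, 28, 54, 39), (43.0, 29, 55, 40)]
y [(-28.5, 26, 52, 38), (-27.0, 26, 46, 35), (-25.5, 32, 37, 34), (-24.0, 39, 38, 39), (-22.5, 41, 40, 41), (-21.0, 50, 46, 40), (-19.5, 87, 73, 30), (-18.0, 118, 98, 32), (-16.5, 115, 109, 76), (-15.0, 101, 114, 111), (-13.5, 96, 117, 120), (-12.0, 97, 117, 120), (-10.5, 97, 117, 120), (-9.0, 98, 117, 12
[... 950 characters left out ...]
35.5, 66, 63, 65), (37.0, 57, 58, 57), (38.5, 47, 68, 55), (40.0, 47, 89, 65), (41.5, 49, 93, 68), (43.0, 49, 92, 67)]
y [(-28.5, 30, 33, 32), (-27.0, 34, 38, 36), (-25.5, 35, 38, 36), (-24.0, 41, 41, 42), (-22.5, 50, 47, 49), (-21.0, 74, 65, 50), (-19.5, 140, 116, 42), (-18.0, 178, 152, 68), (-16.5, 173, 164, 119), (-15.0, 151, 172, 167), (-13.5, 144, 174, 179), (-12.0, 144, 174, 178), (-10.5, 144, 174, 178), (-9.0, 144, 174, 178)]
y [(10.0, 144, 174, 178), (11.5, 144, 170, 173), (13.0, 144, 155, 157), (14.5, 144, 139, 140), (16.0, 143, 134, 135), (17.5, 139, 130, 131), (19.0, 113, 105, 107), (20.5, 70, 67, 68), (22.0, 43, 42, 43), (23.5, 22, 30, 26), (25.0, 20, 37, 28), (26.5, 26, 51, 37)]
```

Call:
{"op": "move_arm", "data": {
  "deltas": "0.7 1.27 -0.64 0 0 0 0;0.7 1.27 -0.64 0 0 0 0;0.7 1.27 -0.64 0 0 0 0;0.7 1.27 -0.64 0 0 0 0;0.7 1.27 -0.64 0 0 0 0;0.7 1.27 -0.64 0 0 0 0;0.7 1.27 -0.64 0 0 0 0;0.7 1.27 -0.64 0 0 0 0"
}}

```text
time: 13.52
ee_pos: [0.5168, 0.1428, 0.3084]
tcp_rot: [[0.0, 1.0, 0.0], [1.0, -0.0, -0.001], [-0.001, 0.0, -1.0]]
ft_force: [0.6, 0.1, -1.3]
width: 0.0171
grasp_force: 39.2
```

```bash
python3 c.py
python3 - <<'E'
from h import *
tip=np.array([.516,.1418,.039])
out=[]
for n in('wrist','side','scene'):
    w=np.load(n+'.npz'); P={k:w[k] for k in('xyz','attitude','intrinsics')}; K=P['intrinsics']
    c=(tip-P['xyz'])@P['attitude']; u=K[0,2]+K[0,0]*c[0]/-c[2]; v=K[1,2]+K[1,1]*c[1]/c[2]; print(n,round(u,1),round(v,1))
    u0,v0=int(u),int(v); h=30 if n!='wrist' else 45
    x0=max(u0-h,0);y0=max(v0-h,0);print('crop',x0,y0,266/(2*h)); out.append(cv2.resize(w['im'][y0:y0+2*h,x0:x0+2*h,::-1],(266,266),interpolation=cv2.INTER_CUBIC))
cv2.imwrite('pics/t6.png',np.hstack(out))
E
```

```text
13.5167 [0.5168226  0.14277324 0.30841259] [[0.0, 1.0, 0.0], [1.0, -0.0, -0.001], [-0.001, 0.0, -1.0]]
wrist
win [464.7 146.9] size 57.0 28.9 ang 13.0 | long y -17.3 205 short x -31.4 104 dot [ 36.1 -17.9] 57
side
win [455.  46.] size 57.5 25.5 ang 3.9 | long y -18.8 6 short x -30.9 6 dot - 0
win [465.  148.9] size 55.4 26.7 ang 11.9 | long y -19.4 13 short x -32.0 4 dot [ 35.4 -18.7] 5
scene
win [ 504.8 -137.8] size 55.1 27.2 ang 3.3 | long y -16.2 18 short x -31.6 5 dot [ 35.1 -18.2] 4
win [455.1  44.5] size 54.7 27.5 ang 0.7 | long y -18.3 14 short x -31.2 6 dot [ 35.9 -18.3] 5
win [464.4 146.6] size 56.3 29.5 ang 13.3 | long y -17.2 8 short x -30.2 9 dot - 0
wrist 282.7 213.2
crop 237 168 2.9555555555555557
side 286.5 244.2
crop 256 214 4.433333333333334
scene 331.6 227.9
crop 301 197 4.433333333333334
```

View pics/t6.png

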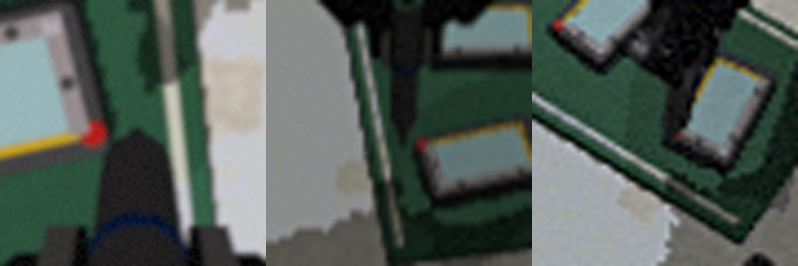

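Run:
```python
from h import *
Q={n:np.load(n+'.npz') for n in('wrist','side','scene')}
a=tri([(283,211.3),(287.1,246.7)],[Q['wrist'],Q['side']]); print('wrist+side edge pt',a.round(4))
b=tri([(283,211.3),(287.1,246.7),(332.6,227.5)],[Q[n] for n in Q]); print('all',b.round(4))
for z in(.034,.038,.042): print(z,[onplane([p],Q[n],z)[0,:2].round(4).tolist() for n,p in(('wrist',(283,211.3)),('side',(287.1,246.7)),('scene',(332.6,227.5)))])
g=Q['side']['im'].astype(int).sum(2)
for v in range(238,252): print(v,g[v,280:296].tolist())
```

```text
wrist+side edge pt [0.5151 0.1389 0.0219]
all [0.5142 0.1439 0.0351]
0.034 [[0.5163, 0.142], [0.5145, 0.1472], [0.5106, 0.1418]]
0.038 [[0.5163, 0.1431], [0.5147, 0.1499], [0.5125, 0.1429]]
0.042 [[0.5163, 0.1442], [0.5149, 0.1526], [0.5145, 0.1439]]
238 [417, 255, 141, 131, 63, 59, 53, 61, 50, 77, 121, 135, 124, 121, 121, 117]
239 [348, 278, 142, 130, 55, 47, 48, 69, 56, 69, 115, 123, 129, 129, 126, 120]
240 [304, 350, 165, 132, 50, 64, 59, 66, 58, 66, 121, 126, 122, 124, 133, 117]
241 [322, 415, 179, 134, 87, 47, 50, 71, 57, 85, 125, 117, 120, 119, 126, 124]
242 [283, 416, 212, 133, 116, 69, 50, 63, 77, 117, 122, 125, 119, 125, 122, 124]
243 [237, 419, 245, 130, 113, 80, 49, 59, 102, 124, 130, 121, 125, 120, 113, 117]
244 [212, 377, 257, 127, 117, 103, 49, 68, 119, 125, 129, 122, 116, 126, 112, 121]
245 [178, 302, 287, 133, 113, 118, 62, 77, 118, 121, 141, 140, 147, 168, 181, 228]
246 [159, 288, 349, 147, 112, 114, 77, 89, 120, 96, 143, 174, 216, 243, 280, 321]
247 [142, 271, 386, 184, 120, 128, 112, 110, 125, 80, 110, 182, 265, 283, 313, 338]
248 [119, 234, 389, 231, 125, 118, 122, 128, 125, 59, 68, 146, 230, 281, 305, 336]
249 [112, 201, 355, 260, 133, 117, 122, 127, 107, 57, 55, 116, 176, 268, 279, 335]
250 [112, 172, 298, 294, 138, 116, 127, 128, 125, 84, 45, 103, 152, 230, 222, 320]
251 [110, 156, 293, 355, 153, 109, 121, 126, 131, 110, 60, 77, 148, 194, 205, 306]
```

Run:
```python
from h import *
Q={n:np.load(n+'.npz') for n in('wrist','side','scene')}
for v in (213,214,215,216,218,220,225): print('wrist',v,pt([(281,v),(283,v),(285,v)],Q['wrist']['d'],Q['wrist']).round(4).tolist())
for v in (225,230,234,238,240,242,243,244,245,246): print('side',v,pt([(286,v),(287,v)],Q['side']['d'],Q['side']).round(4).tolist())
w=Q['wrist']; 
hsv=cv2.cvtColor(w['im'],cv2.COLOR_RGB2HSV).astype(int)
b=(hsv[...,0]>100)&(hsv[...,0]<130)&(hsv[...,1]>120)&(hsv[...,2]>25); k=np.argwhere(b[200:300,250:320])+[200,250]; print('band rows',k.min(0),k.max(0),k.mean(0),len(k))
for u in(270,283,296):
    r=[v for v in range(200,300) if b[v,u]]; print(u,r, pt([(u,v) for v in r],w['d'],w)[:,1:].round(4).tolist() if r else '')
# cell surface check
print('cell top depth z',np.median(pt([(u,v) for u in range(190,215,3) for v in range(165,185,3)],w['d'],w)[:,2]))
```

```text
wrist 213 [[0.5149, 0.1504, 0.0697], [0.5163, 0.1506, 0.0705], [0.5178, 0.1503, 0.0692]]
wrist 214 [[0.5149, 0.1512, 0.0753], [0.5163, 0.1508, 0.0738], [0.5177, 0.151, 0.0744]]
wrist 215 [[0.5149, 0.1511, 0.0773], [0.5163, 0.1513, 0.0781], [0.5177, 0.1506, 0.0757]]
wrist 216 [[0.5149, 0.1511, 0.0798], [0.5163, 0.1513, 0.0808], [0.5177, 0.1511, 0.0799]]
wrist 218 [[0.515, 0.1512, 0.0853], [0.5163, 0.1513, 0.0854], [0.5177, 0.1512, 0.0851]]
wrist 220 [[0.515, 0.1513, 0.0902], [0.5163, 0.1511, 0.0895], [0.5177, 0.1512, 0.0898]]
wrist 225 [[0.5151, 0.1513, 0.101], [0.5163, 0.1512, 0.1007], [0.5176, 0.1515, 0.1015]]
side 225 [[0.5202, 0.1538, 0.1483], [0.5175, 0.1538, 0.1483]]
side 230 [[0.5199, 0.1554, 0.1276], [0.5171, 0.1552, 0.1273]]
side 234 [[0.5196, 0.1563, 0.1101], [0.5164, 0.1502, 0.1014]]
side 238 [[0.519, 0.1539, 0.0876], [0.5162, 0.1541, 0.0877]]
side 240 [[0.5189, 0.1543, 0.0783], [0.516, 0.1534, 0.0769]]
side 242 [[0.5185, 0.1516, 0.0645], [0.5158, 0.1537, 0.0674]]
side 243 [[0.5183, 0.1508, 0.0583], [0.5156, 0.1523, 0.0604]]
side 244 [[0.5181, 0.1497, 0.0516], [0.5152, 0.149, 0.0504]]
side 245 [[0.5178, 0.1462, 0.0413], [0.515, 0.1479, 0.0437]]
side 246 [[0.5175, 0.1444, 0.0336], [0.5135, 0.1295, 0.0113]]
band rows [239 266] [254 300] [244.62837838 282.71621622] 148
270 [246, 247, 248, 249, 250] [[0.1492, 0.1308], [0.1494, 0.1327], [0.1493, 0.1338], [0.1493, 0.1352], [0.1486, 0.1347]]
283 [239, 240, 241, 242, 243] [[0.1522, 0.1283], [0.1522, 0.1297], [0.1522, 0.1313], [0.1521, 0.1324], [0.1524, 0.1345]]
296 [246, 247, 248, 249, 250] [[0.1496, 0.1317], [0.1496, 0.1331], [0.1496, 0.1345], [0.1492, 0.1349], [0.1496, 0.1371]]
cell top depth z 0.011502846625609409
```

Call:
{"op": "move_arm", "data": {
  "deltas": "-0.15 -0.05 -0.13 0 0 0 0;-0.15 -0.05 -0.13 0 0 0 0;-0.15 -0.05 -0.13 0 0 0 0;-0.15 -0.05 -0.13 0 0 0 0;-0.15 -0.05 -0.13 0 0 0 0;-0.15 -0.05 -0.13 0 0 0 0;-0.15 -0.05 -0.13 0 0 0 0;-0.15 -0.05 -0.13 0 0 0 0"
}}

```text
time: 14.33
ee_pos: [0.5038, 0.1397, 0.298]
tcp_rot: [[-0.002, 1.0, -0.0], [1.0, 0.002, 0.0], [0.0, -0.0, -1.0]]
ft_force: [0.2, 0.9, -0.1]
width: 0.017
grasp_force: 39.2
```

```bash
python3 c.py
python3 - <<'E'
from h import *
tip=np.array([.5044,.1384,.028])
out=[]
for n in('side','scene'):
    w=np.load(n+'.npz'); P={k:w[k] for k in('xyz','attitude','intrinsics')}; K=P['intrinsics']
    c=(tip-P['xyz'])@P['attitude']; u=K[0,2]+K[0,0]*c[0]/-c[2]; v=K[1,2]+K[1,1]*c[1]/c[2]
    h=20; x0=int(u)-h;y0=int(v)-h; print(n,'tip exp',round(u,1),round(v,1),'crop',x0,y0)
    im=np.clip(w['im'].astype(float)*1.8,0,255).astype(np.uint8)
    out.append(cv2.resize(im[y0:y0+2*h,x0:x0+2*h,::-1],(400,400),interpolation=cv2.INTER_CUBIC))
cv2.imwrite('pics/t7.png',np.hstack(out))
E
```

```text
14.3333 [0.50382155 0.13965581 0.2979771 ] [[-0.002, 1.0, -0.0], [1.0, 0.002, 0.0], [0.0, -0.0, -1.0]]
wrist
win [464.3 146.2] size 57.1 29.2 ang 13.2 | long y -17.1 215 short x -31.2 108 dot [ 38.6 -16.7] 6
side
win [465.2 148.8] size 56.0 26.2 ang 14.8 | long y -19.0 14 short x -32.0 5 dot - 0
scene
win [ 504.8 -137.8] size 55.1 27.2 ang 3.3 | long y -17.2 14 short x -32.0 6 dot [ 35.1 -18.2] 4
win [455.1  44.5] size 54.7 27.5 ang 0.7 | long y -18.3 13 short x -31.2 6 dot [ 35.9 -18.3] 5
win [464.4 146.4] size 56.3 29.5 ang 12.7 | long y -17.4 7 short x -30.6 8 dot [ 36.6 -19.2] 2
side tip exp 290.4 245.2 crop 270 225
scene tip exp 332.8 226.4 crop 312 206
```

View pics/t7.png

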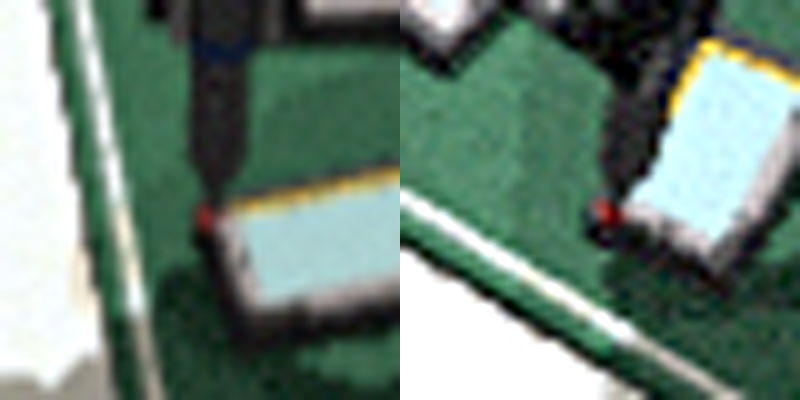

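Call:
{"op": "move_arm", "data": {
  "deltas": "-0.05 -0.08 -0.05 0 0 0 0;-0.164 -0.038 0 0 0 0 0;-0.164 -0.038 0 0 0 0 0;-0.164 -0.038 0 0 0 0 0;-0.164 -0.038 0 0 0 0 0;-0.164 -0.038 0 0 0 0 0;-0.164 -0.038 0 0 0 0 0;-0.164 -0.038 0 0 0 0 0"
}}

```text
time: 15.15
ee_pos: [0.4918, 0.1362, 0.2976]
tcp_rot: [[-0.002, 1.0, -0.0], [1.0, 0.002, 0.0], [0.0, -0.0, -1.0]]
ft_force: [1.0, -0.2, -0.9]
width: 0.0168
grasp_force: 39.2
```

Call:
{"op": "move_arm", "data": {
  "deltas": "-0.164 -0.038 0 0 0 0 0;-0.164 -0.038 0 0 0 0 0;-0.164 -0.038 0 0 0 0 0;-0.164 -0.038 0 0 0 0 0;-0.164 -0.038 0 0 0 0 0;-0.164 -0.038 0 0 0 0 0;-0.164 -0.038 0 0 0 0 0;-0.164 -0.038 0 0 0 0 0"
}}

```text
time: 15.82
ee_pos: [0.4787, 0.1332, 0.2976]
tcp_rot: [[-0.002, 1.0, -0.0], [1.0, 0.002, 0.0], [0.0, -0.0, -1.0]]
ft_force: [0.7, -0.1, -1.2]
width: 0.0168
grasp_force: 39.2
```

Call:
{"op": "move_arm", "data": {
  "deltas": "-0.164 -0.038 0 0 0 0 0;-0.164 -0.038 0 0 0 0 0;-0.164 -0.038 0 0 0 0 0;-0.164 -0.038 0 0 0 0 0;-0.164 -0.038 0 0 0 0 0;-0.164 -0.038 0 0 0 0 0;-0.164 -0.038 0 0 0 0 0;-0.164 -0.038 0 0 0 0 0"
}}

```text
time: 16.48
ee_pos: [0.4656, 0.1302, 0.2976]
tcp_rot: [[-0.002, 1.0, -0.0], [1.0, 0.002, 0.0], [0.0, -0.0, -1.0]]
ft_force: [0.7, 0.4, -1.6]
width: 0.0169
grasp_force: 39.2
```

Call:
{"op": "move_arm", "data": {
  "deltas": "-0.164 -0.038 0 0 0 0 0;-0.164 -0.038 0 0 0 0 0;-0.164 -0.038 0 0 0 0 0;-0.164 -0.038 0 0 0 0 0;-0.164 -0.038 0 0 0 0 0;-0.164 -0.038 0 0 0 0 0;-0.164 -0.038 0 0 0 0 0;-0.164 -0.038 0 0 0 0 0"
}}

```text
time: 17.15
ee_pos: [0.4525, 0.1271, 0.2976]
tcp_rot: [[-0.002, 1.0, -0.0], [1.0, 0.002, 0.0], [0.0, -0.0, -1.0]]
ft_force: [0.4, -0.5, -1.0]
width: 0.0167
grasp_force: 39.2
```

Call:
{"op": "move_arm", "data": {
  "deltas": "-0.164 -0.038 0 0 0 0 0;-0.164 -0.038 0 0 0 0 0;-0.164 -0.038 0 0 0 0 0;-0.164 -0.038 0 0 0 0 0;-0.164 -0.038 0 0 0 0 0;-0.164 -0.038 0 0 0 0 0;-0.164 -0.038 0 0 0 0 0;-0.164 -0.038 0 0 0 0 0"
}}

```text
time: 17.82
ee_pos: [0.4394, 0.1241, 0.2976]
tcp_rot: [[-0.002, 1.0, -0.0], [1.0, 0.002, 0.0], [0.0, -0.0, -1.0]]
ft_force: [0.1, -0.2, -0.2]
width: 0.017
grasp_force: 39.2
```

Call:
{"op": "move_arm", "data": {
  "deltas": "-0.036 0.157 0 0 0 0 0;-0.036 0.157 0 0 0 0 0;-0.036 0.157 0 0 0 0 0;-0.036 0.157 0 0 0 0 0;-0.036 0.157 0 0 0 0 0;-0.036 0.157 0 0 0 0 0;-0.036 0.157 0 0 0 0 0;-0.036 0.157 0 0 0 0 0"
}}

```text
time: 18.48
ee_pos: [0.4366, 0.1369, 0.2976]
tcp_rot: [[-0.002, 1.0, -0.0], [1.0, 0.002, -0.0], [-0.0, -0.0, -1.0]]
ft_force: [0.0, 1.2, -0.9]
width: 0.0171
grasp_force: 39.2
```

Call:
{"op": "move_arm", "data": {
  "deltas": "-0.036 0.157 0 0 0 0 0;-0.036 0.157 0 0 0 0 0;-0.036 0.157 0 0 0 0 0;-0.036 0.157 0 0 0 0 0;-0.036 0.157 0 0 0 0 0;-0.036 0.157 0 0 0 0 0;-0.036 0.157 0 0 0 0 0;-0.036 0.157 0 0 0 0 0"
}}

```text
time: 19.15
ee_pos: [0.4337, 0.1494, 0.2976]
tcp_rot: [[-0.002, 1.0, -0.0], [1.0, 0.002, -0.0], [-0.0, -0.0, -1.0]]
ft_force: [-0.1, 0.1, -1.4]
width: 0.017
grasp_force: 39.2
```

Call:
{"op": "move_arm", "data": {
  "deltas": "-0.036 0.157 0 0 0 0 0;-0.036 0.157 0 0 0 0 0;-0.036 0.157 0 0 0 0 0;-0.036 0.157 0 0 0 0 0;-0.036 0.157 0 0 0 0 0;-0.036 0.157 0 0 0 0 0;0 0 1.5 0 0 0 0;0 0 2 0 0 0 0"
}}

```text
time: 19.82
ee_pos: [0.4313, 0.1588, 0.3321]
tcp_rot: [[-0.002, 1.0, -0.002], [1.0, 0.002, -0.001], [-0.001, -0.002, -1.0]]
ft_force: [0.3, 0.5, -0.4]
width: 0.0169
grasp_force: 39.2
```

```bash
python3 c.py
python3 - <<'E'
from h import *
w=np.load('wrist.npz'); cv2.imwrite('pics/w8.png',cv2.resize(np.clip(w['im'][100:280,180:440,::-1].astype(float)*1.4,0,255).astype(np.uint8),(780,540),interpolation=cv2.INTER_CUBIC))
E
```

```text
19.8167 [0.43133285 0.1587995  0.33212934] [[-0.002, 1.0, -0.002], [1.0, 0.002, -0.001], [-0.001, -0.002, -1.0]]
wrist
win [465.  145.8] size 57.3 29.2 ang 12.9 | long y -17.3 159 short x -31.4 12 dot [ 36.2 -18. ] 44
side
win [ 504.8 -135.2] size 52.8 22.2 ang -1.7 | long y -20.1 8 short x -32.7 4 dot [ 36.2 -17.8] 2
win [459.6  46.6] size 46.3 26.6 ang -1.6 | long y -21.0 5 short x - 0 dot [ 31.6 -19.1] 4
win [465.1 148.3] size 55.4 26.7 ang 11.9 | long y -18.8 13 short x -32.0 4 dot [ 35.9 -17.7] 6
scene
win [ 504.3 -137.8] size 56.2 27.2 ang 3.3 | long y -16.2 19 short x -31.1 5 dot [ 35.5 -18.2] 4
win [455.3  44.5] size 55.8 27.5 ang 0.7 | long y -18.3 14 short x -31.4 6 dot [ 35.7 -18.3] 5
win [464.4 146.4] size 56.3 28.9 ang 13.3 | long y -17.1 14 short x -31.2 8 dot [ 36.5 -17.6] 5
```

Call:
{"op": "move_arm", "data": {
  "deltas": "0.75 -1.63 0 0 0 0 0;0.75 -1.63 0 0 0 0 0;0.75 -1.63 0 0 0 0 0;0.75 -1.63 0 0 0 0 0;0.75 -1.63 0 0 0 0 0;0.75 -1.63 0 0 0 0 0;0.75 -1.63 0 0 0 0 0;0.75 -1.63 0 0 0 0 0"
}}

```text
time: 20.63
ee_pos: [0.4918, 0.0274, 0.3318]
tcp_rot: [[-0.002, 1.0, -0.001], [1.0, 0.002, -0.0], [-0.0, -0.001, -1.0]]
ft_force: [-0.6, -0.2, -1.0]
width: 0.0168
grasp_force: 39.3
```

Call:
{"op": "move_arm", "data": {
  "deltas": "0 0 -0.8 0 0 0 0;0 0 -0.8 0 0 0 0;0 0 -0.7 0 0 0 0;0 0 -0.5 0 0 0 0;0 0 -0.4 0 0 0 0;0 0 -0.3 0 0 0 0;0 0 0 0 0 0 0;0 0 0 0 0 0 0"
}}

```text
time: 21.3
ee_pos: [0.4916, 0.0285, 0.2976]
tcp_rot: [[-0.002, 1.0, -0.0], [1.0, 0.002, 0.0], [0.0, -0.0, -1.0]]
ft_force: [0.0, -0.5, -0.9]
width: 0.0168
grasp_force: 39.3
```

```bash
python3 c.py
python3 - <<'E'
from h import *
out=[]
for n in('side','scene'):
    w=np.load(n+'.npz'); P={k:w[k] for k in('xyz','attitude','intrinsics')}; K=P['intrinsics']
    c=(np.array([.491,.0274,.0275])-P['xyz'])@P['attitude']; u=K[0,2]+K[0,0]*c[0]/-c[2]; v=K[1,2]+K[1,1]*c[1]/c[2]
    h=20; x0=int(u)-h;y0=int(v)-h; print(n,'tip exp',round(u,1),round(v,1),'crop',x0,y0)
    im=np.clip(w['im'].astype(float)*1.8,0,255).astype(np.uint8)
    out.append(cv2.resize(im[y0:y0+2*h,x0:x0+2*h,::-1],(400,400),interpolation=cv2.INTER_CUBIC))
cv2.imwrite('pics/t9.png',np.hstack(out))
E
```

```text
21.3 [0.49157823 0.02846993 0.2975819 ] [[-0.002, 1.0, -0.0], [1.0, 0.002, 0.0], [0.0, -0.0, -1.0]]
wrist
win [464.6 146.9] size 57.3 29.1 ang 13.0 | long y -16.9 304 short x -31.2 154 dot [ 36.  -17.8] 81
win [454.8  43.4] size 57.2 29.7 ang -0.4 | long y -17.3 236 short x -31.3 115 dot [ 37.9 -14.8] 11
side
win [455.2  46.7] size 55.4 26.6 ang -1.6 | long y -21.0 13 short x -30.6 6 dot - 0
scene
win [ 504.8 -137.8] size 55.1 27.2 ang 3.3 | long y -18.3 15 short x -31.6 5 dot [ 35.1 -18.2] 4
win [455.8  44.5] size 55.9 27.5 ang 0.7 | long y -18.3 16 short x -31.6 7 dot [ 36.6 -19.4] 2
win [464.3 146.7] size 56.3 29.7 ang 13.3 | long y -17.4 14 short x -30.2 7 dot [ 35.7 -18.6] 4
side tip exp 292.9 215.0 crop 272 194
scene tip exp 306.9 201.9 crop 286 181
```

View pics/t9.png

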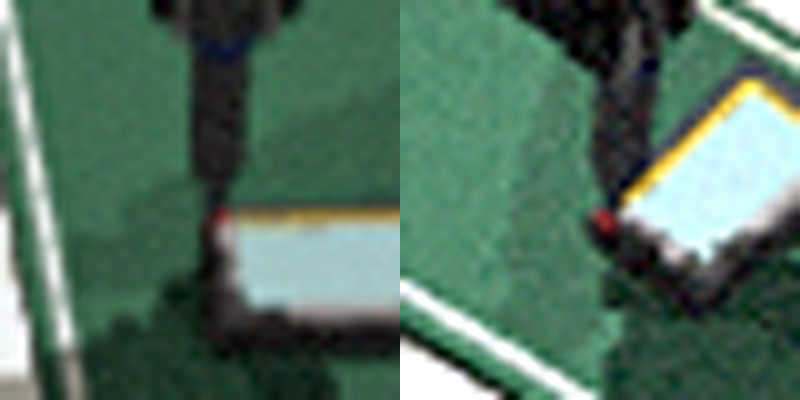

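Run:
```python
from h import *
for n,r0,r1,c0,c1 in(('side',209,222,287,300),('scene',196,210,299,314)):
    im=np.load(n+'.npz')['im'].astype(int); print(n,'cols',c0,c1)
    for v in range(r0,r1): print(v,' '.join('%3d/%3d/%3d'%tuple(im[v,u]) for u in range(c0,c1)))
```

```text
side cols 287 300
209  36/ 64/ 47  35/ 65/ 47  36/ 64/ 48  33/ 59/ 44  19/ 21/ 19  19/ 17/ 18  20/ 19/ 19  17/ 16/ 17  19/ 19/ 20  23/ 34/ 27  32/ 55/ 42  31/ 55/ 41  31/ 53/ 38
210  34/ 63/ 46  36/ 63/ 47  38/ 67/ 49  35/ 62/ 46  18/ 26/ 21  15/ 14/ 15  22/ 22/ 22  19/ 18/ 17  21/ 23/ 21  26/ 42/ 31  29/ 53/ 38  34/ 58/ 44  29/ 53/ 38
211  33/ 62/ 45  33/ 58/ 43  33/ 58/ 43  28/ 54/ 36  19/ 30/ 23  17/ 17/ 16  16/ 14/ 17  14/ 15/ 14  15/ 27/ 21  25/ 50/ 36  26/ 54/ 37  31/ 53/ 38  29/ 53/ 38
212  31/ 56/ 41  29/ 53/ 39  26/ 51/ 38  27/ 50/ 36  24/ 43/ 31  22/ 30/ 25  20/ 19/ 20  19/ 22/ 19  27/ 43/ 35  30/ 56/ 40  29/ 54/ 41  29/ 54/ 39  34/ 59/ 44
213  30/ 51/ 37  27/ 51/ 38  30/ 53/ 38  31/ 55/ 40  28/ 52/ 38  22/ 33/ 26  11/ 13/ 15  15/ 25/ 18  28/ 53/ 39  29/ 54/ 39  30/ 55/ 40  30/ 54/ 42  27/ 54/ 39
214  29/ 49/ 37  30/ 53/ 37  30/ 52/ 40  31/ 56/ 43  26/ 50/ 36  20/ 32/ 27  16/ 19/ 19  30/ 30/ 27  32/ 45/ 37  37/ 47/ 40  37/ 46/ 39  36/ 45/ 38  34/ 44/ 36
215  34/ 54/ 41  27/ 51/ 36  28/ 52/ 37  25/ 50/ 36  30/ 51/ 39  26/ 32/ 28  34/ 15/ 17  66/ 34/ 28  60/ 54/ 40  68/ 62/ 4
[... 2892 characters left out ...]
/ 52  38/ 66/ 49  37/ 66/ 48  42/ 72/ 55  48/ 73/ 57  17/ 35/ 21  16/ 24/ 17  21/ 18/ 23  14/ 19/ 17  19/ 14/ 15   3/  4/  3  82/ 81/ 81 120/113/115
207  36/ 64/ 50  35/ 66/ 50  39/ 65/ 52  39/ 67/ 49  36/ 64/ 48  40/ 69/ 54  45/ 71/ 56  46/ 72/ 56  16/ 33/ 24  19/ 13/ 19   9/  4/  9  18/  2/  7   6/ 15/  7  32/ 34/ 38  55/ 54/ 56
208  46/ 73/ 56  32/ 61/ 50  36/ 65/ 50  42/ 67/ 55  38/ 65/ 51  42/ 70/ 58  40/ 70/ 51  26/ 45/ 38  25/ 35/ 30  25/ 37/ 27   0/ 10/  0   7/ 14/ 15  14/ 12/ 12   7/ 12/ 11  18/ 15/ 21
209  45/ 69/ 57  40/ 65/ 51  37/ 65/ 49  42/ 69/ 55  51/ 73/ 62  45/ 74/ 59  43/ 73/ 52  26/ 39/ 30   8/ 28/ 16  14/ 28/ 25  29/ 39/ 35  23/ 33/ 20  17/ 18/ 15  19/ 11/ 15   8/ 11/  6
```

Call:
{"op": "move_arm", "data": {
  "deltas": "-0.168 0 0 0 0 0 0;-0.168 0 0 0 0 0 0;-0.168 0 0 0 0 0 0;-0.168 0 0 0 0 0 0;-0.168 0 0 0 0 0 0;-0.168 0 0 0 0 0 0;-0.168 0 0 0 0 0 0;-0.168 0 0 0 0 0 0"
}}

```text
time: 22.12
ee_pos: [0.478, 0.0282, 0.2976]
tcp_rot: [[-0.002, 1.0, -0.0], [1.0, 0.002, -0.0], [-0.0, -0.0, -1.0]]
ft_force: [0.4, -0.2, -1.1]
width: 0.0167
grasp_force: 39.3
```

Call:
{"op": "move_arm", "data": {
  "deltas": "-0.168 0 0 0 0 0 0;-0.168 0 0 0 0 0 0;-0.168 0 0 0 0 0 0;-0.168 0 0 0 0 0 0;-0.168 0 0 0 0 0 0;-0.168 0 0 0 0 0 0;-0.168 0 0 0 0 0 0;-0.168 0 0 0 0 0 0"
}}

```text
time: 22.78
ee_pos: [0.4645, 0.0283, 0.2976]
tcp_rot: [[-0.002, 1.0, -0.0], [1.0, 0.002, 0.0], [0.0, -0.0, -1.0]]
ft_force: [-0.2, -0.2, -0.8]
width: 0.0172
grasp_force: 39.3
```

Call:
{"op": "move_arm", "data": {
  "deltas": "-0.168 0 0 0 0 0 0;-0.168 0 0 0 0 0 0;-0.168 0 0 0 0 0 0;-0.168 0 0 0 0 0 0;-0.168 0 0 0 0 0 0;-0.168 0 0 0 0 0 0;-0.168 0 0 0 0 0 0;-0.168 0 0 0 0 0 0"
}}

```text
time: 23.45
ee_pos: [0.4511, 0.0283, 0.2976]
tcp_rot: [[-0.002, 1.0, -0.0], [1.0, 0.002, 0.0], [0.0, -0.0, -1.0]]
ft_force: [0.4, -0.6, -1.5]
width: 0.0168
grasp_force: 39.3
```

Call:
{"op": "move_arm", "data": {
  "deltas": "-0.168 0 0 0 0 0 0;-0.168 0 0 0 0 0 0;-0.168 0 0 0 0 0 0;-0.168 0 0 0 0 0 0;-0.168 0 0 0 0 0 0;-0.168 0 0 0 0 0 0;-0.168 0 0 0 0 0 0;-0.168 0 0 0 0 0 0"
}}

```text
time: 24.12
ee_pos: [0.4377, 0.0283, 0.2976]
tcp_rot: [[-0.002, 1.0, -0.0], [1.0, 0.002, -0.0], [-0.0, -0.0, -1.0]]
ft_force: [0.1, -0.4, -0.8]
width: 0.0173
grasp_force: 39.3
```

Call:
{"op": "move_arm", "data": {
  "deltas": "-0.168 0 0 0 0 0 0;-0.168 0 0 0 0 0 0;-0.168 0 0 0 0 0 0;-0.168 0 0 0 0 0 0;-0.168 0 0 0 0 0 0;-0.168 0 0 0 0 0 0;-0.168 0 0 0 0 0 0;-0.168 0 0 0 0 0 0"
}}

```text
time: 24.78
ee_pos: [0.4243, 0.0283, 0.2976]
tcp_rot: [[-0.002, 1.0, -0.0], [1.0, 0.002, 0.0], [0.0, -0.0, -1.0]]
ft_force: [0.3, -0.0, -0.7]
width: 0.0172
grasp_force: 39.3
```

Call:
{"op": "move_arm", "data": {
  "deltas": "0 0.16 0 0 0 0 0;0 0.16 0 0 0 0 0;0 0.16 0 0 0 0 0;0 0.16 0 0 0 0 0;0 0.16 0 0 0 0 0;0 0.16 0 0 0 0 0;0 0.16 0 0 0 0 0;0 0.16 0 0 0 0 0"
}}

```text
time: 25.45
ee_pos: [0.4244, 0.0412, 0.2976]
tcp_rot: [[-0.002, 1.0, -0.0], [1.0, 0.002, 0.0], [0.0, -0.0, -1.0]]
ft_force: [-0.4, -0.7, -1.0]
width: 0.0172
grasp_force: 39.3
```

Call:
{"op": "move_arm", "data": {
  "deltas": "0 0.16 0 0 0 0 0;0 0.16 0 0 0 0 0;0 0.16 0 0 0 0 0;0 0.16 0 0 0 0 0;0 0.16 0 0 0 0 0;0 0.16 0 0 0 0 0;0 0.16 0 0 0 0 0;0 0.16 0 0 0 0 0"
}}

```text
time: 26.12
ee_pos: [0.4244, 0.054, 0.2976]
tcp_rot: [[-0.002, 1.0, -0.0], [1.0, 0.002, 0.0], [0.0, -0.0, -1.0]]
ft_force: [-0.3, -0.8, -1.3]
width: 0.0168
grasp_force: 39.3
```

Call:
{"op": "move_arm", "data": {
  "deltas": "0 0.16 0 0 0 0 0;0 0.16 0 0 0 0 0;0 0.16 0 0 0 0 0;0 0.16 0 0 0 0 0;0 0.16 0 0 0 0 0;0 0.16 0 0 0 0 0;0 0 1.5 0 0 0 0;0 0 2 0 0 0 0"
}}

```text
time: 26.78
ee_pos: [0.4242, 0.0637, 0.3322]
tcp_rot: [[-0.002, 1.0, -0.003], [1.0, 0.002, -0.0], [-0.0, -0.003, -1.0]]
ft_force: [-0.5, -0.6, -1.0]
width: 0.0169
grasp_force: 39.2
```

Call:
{"op": "move_arm", "data": {
  "deltas": "1.46 -2.72 0 0 0 0 0;1.46 -2.72 0 0 0 0 0;1.46 -2.72 0 0 0 0 0;1.46 -2.72 0 0 0 0 0;1.46 -2.72 0 0 0 0 0;1.46 -2.72 0 0 0 0 0;1.46 -2.72 0 0 0 0 0;1.46 -2.72 0 0 0 0 0"
}}

```text
time: 27.45
ee_pos: [0.5416, -0.1557, 0.3326]
tcp_rot: [[-0.001, 1.0, -0.0], [1.0, 0.001, 0.0], [0.0, -0.0, -1.0]]
ft_force: [-0.2, 1.3, -1.3]
width: 0.017
grasp_force: 39.3
```

Call:
{"op": "move_arm", "data": {
  "deltas": "0 0 -0.8 0 0 0 0;0 0 -0.8 0 0 0 0;0 0 -0.7 0 0 0 0;0 0 -0.5 0 0 0 0;0 0 -0.4 0 0 0 0;0 0 -0.3 0 0 0 0;0 0 0 0 0 0 0;0 0 0 0 0 0 0"
}}

```text
time: 28.12
ee_pos: [0.5412, -0.1539, 0.2977]
tcp_rot: [[-0.002, 1.0, -0.0], [1.0, 0.002, -0.0], [-0.0, -0.0, -1.0]]
ft_force: [-0.2, 0.7, -0.6]
width: 0.0169
grasp_force: 39.3
```

```bash
python3 c.py
python3 - <<'E'
from h import *
for n in('side','scene'):
    w=np.load(n+'.npz'); P={k:w[k] for k in('xyz','attitude','intrinsics')}; K=P['intrinsics']
    c=(np.array([.5408,-.1542,.0275])-P['xyz'])@P['attitude']; u=K[0,2]+K[0,0]*c[0]/-c[2]; v=K[1,2]+K[1,1]*c[1]/c[2]
    print(n,'tip exp',round(u,1),round(v,1)); im=w['im'].astype(int); u0,v0=int(u),int(v); print('cols',u0-4,u0+7)
    for v in range(v0-5,v0+7): print(v,' '.join('%3d/%3d/%3d'%tuple(im[v,u]) for u in range(u0-4,u0+8)))
E
```

```text
28.1167 [ 0.54123203 -0.15389606  0.29766382] [[-0.002, 1.0, -0.0], [1.0, 0.002, -0.0], [-0.0, -0.0, -1.0]]
wrist
win [ 504.  -137.7] size 57.2 29.4 ang 1.0 | long y -17.2 219 short x -31.2 113 dot [ 36.3 -17. ] 32
side
win [ 504.8 -135.2] size 52.8 22.2 ang -1.7 | long y -20.1 9 short x -32.6 3 dot - 0
win [465.1 148.6] size 55.4 27.4 ang 11.9 | long y -18.4 11 short x -32.4 5 dot [ 35.4 -18.4] 5
scene
win [ 505.7 -136.5] size 57.0 29.5 ang 3.7 | long y -18.5 16 short x -32.5 4 dot [ 31.5 -19.7] 1
win [455.1  44.5] size 54.7 27.5 ang 0.7 | long y -18.3 13 short x -31.2 6 dot [ 34.9 -19.4] 2
win [464.5 146.2] size 56.3 28.5 ang 13.3 | long y -16.8 14 short x -31.0 9 dot [ 36.5 -17.4] 5
side tip exp 274.9 171.7
cols 270 281
166  61/ 77/ 68  63/ 79/ 70  43/ 61/ 52  16/ 17/ 17  19/ 16/ 16  21/ 18/ 19  21/ 20/ 19  14/ 21/ 16  27/ 46/ 34  27/ 48/ 34  26/ 47/ 34  23/ 47/ 33
167  28/ 52/ 37  29/ 54/ 40  25/ 51/ 34  17/ 27/ 21  19/ 19/ 18  11/  9/ 13  17/ 19/ 17  23/ 36/ 29  29/ 53/ 38  23/ 47/ 32  25/ 48/ 34  25/ 47/ 34
168  24/ 47/ 34  26/ 49/ 36  27/ 51/ 38  24/ 41/ 30  19/ 16/ 17  16/ 14
[... 2523 characters left out ...]
  33/ 31/ 30  48/ 20/ 22  55/ 10/ 15  51/ 46/ 46 112/113/116 122/120/124 122/132/133 119/144/149 116/143/148
181  38/ 64/ 49  36/ 68/ 55  28/ 52/ 39  18/ 27/ 21  19/  6/  7  21/ 16/ 14  18/ 12/ 15  37/ 39/ 42  66/ 61/ 61  53/ 54/ 55  94/100/104 114/136/142
182  35/ 63/ 49  41/ 70/ 53  38/ 67/ 53  18/ 29/ 26  12/ 11/ 16  11/ 10/ 14  16/ 17/ 16  18/ 19/ 14  25/ 28/ 28  75/ 69/ 71 112/107/109 115/122/123
183  32/ 59/ 45  32/ 60/ 45  41/ 67/ 51  41/ 68/ 52  33/ 56/ 46  21/ 23/ 24  20/ 22/ 22   8/  0/  0  22/ 20/ 26  26/ 21/ 23  93/ 88/ 89  73/ 72/ 72
184  31/ 59/ 43  34/ 66/ 47  42/ 73/ 53  38/ 70/ 56  41/ 73/ 57  21/ 34/ 25  23/ 29/ 25   1/ 10/  5  10/ 10/ 12  14/  6/ 12  35/ 39/ 35  38/ 36/ 40
```

Call:
{"op": "move_arm", "data": {
  "deltas": "-0.1 0.1 0 0 0 0 0;-0.17 0 0 0 0 0 0;-0.17 -0.003 0 0 0 0 0;-0.17 -0.003 0 0 0 0 0;-0.17 -0.003 0 0 0 0 0;-0.17 -0.003 0 0 0 0 0;-0.17 -0.003 0 0 0 0 0;-0.17 -0.003 0 0 0 0 0"
}}

```text
time: 28.93
ee_pos: [0.5281, -0.1534, 0.2976]
tcp_rot: [[-0.002, 1.0, -0.0], [1.0, 0.002, -0.0], [-0.0, -0.0, -1.0]]
ft_force: [-0.0, -0.1, -1.9]
width: 0.0171
grasp_force: 39.3
```

Call:
{"op": "move_arm", "data": {
  "deltas": "-0.17 -0.003 0 0 0 0 0;-0.17 -0.003 0 0 0 0 0;-0.17 -0.003 0 0 0 0 0;-0.17 -0.003 0 0 0 0 0;-0.17 -0.003 0 0 0 0 0;-0.17 -0.003 0 0 0 0 0;-0.17 -0.003 0 0 0 0 0;-0.17 -0.003 0 0 0 0 0"
}}

```text
time: 29.6
ee_pos: [0.5145, -0.1536, 0.2976]
tcp_rot: [[-0.002, 1.0, -0.0], [1.0, 0.002, 0.0], [0.0, -0.0, -1.0]]
ft_force: [0.4, -0.4, -1.2]
width: 0.0173
grasp_force: 39.3
```

Call:
{"op": "move_arm", "data": {
  "deltas": "-0.17 -0.003 0 0 0 0 0;-0.17 -0.003 0 0 0 0 0;-0.17 -0.003 0 0 0 0 0;-0.17 -0.003 0 0 0 0 0;-0.17 -0.003 0 0 0 0 0;-0.17 -0.003 0 0 0 0 0;-0.17 -0.003 0 0 0 0 0;-0.17 -0.003 0 0 0 0 0"
}}

```text
time: 30.27
ee_pos: [0.5009, -0.1538, 0.2976]
tcp_rot: [[-0.002, 1.0, -0.0], [1.0, 0.002, -0.0], [-0.0, -0.0, -1.0]]
ft_force: [-0.1, 0.3, -1.8]
width: 0.017
grasp_force: 39.3
```

Call:
{"op": "move_arm", "data": {
  "deltas": "-0.17 -0.003 0 0 0 0 0;-0.17 -0.003 0 0 0 0 0;-0.17 -0.003 0 0 0 0 0;-0.17 -0.003 0 0 0 0 0;-0.17 -0.003 0 0 0 0 0;-0.17 -0.003 0 0 0 0 0;-0.17 -0.003 0 0 0 0 0;-0.17 -0.003 0 0 0 0 0"
}}

```text
time: 30.93
ee_pos: [0.4873, -0.154, 0.2975]
tcp_rot: [[-0.002, 1.0, -0.0], [1.0, 0.002, 0.0], [0.0, -0.0, -1.0]]
ft_force: [-0.1, 0.4, -1.4]
width: 0.017
grasp_force: 39.3
```

Call:
{"op": "move_arm", "data": {
  "deltas": "-0.17 -0.003 0 0 0 0 0;-0.17 -0.003 0 0 0 0 0;-0.17 -0.003 0 0 0 0 0;-0.17 -0.003 0 0 0 0 0;-0.17 -0.003 0 0 0 0 0;-0.17 -0.003 0 0 0 0 0;-0.17 -0.003 0 0 0 0 0;-0.17 -0.003 0 0 0 0 0"
}}

```text
time: 31.6
ee_pos: [0.4737, -0.1543, 0.2976]
tcp_rot: [[-0.002, 1.0, -0.0], [1.0, 0.002, 0.0], [0.0, -0.0, -1.0]]
ft_force: [0.5, 0.1, -0.7]
width: 0.0171
grasp_force: 39.3
```

Call:
{"op": "move_arm", "data": {
  "deltas": "-0.003 0.16 0 0 0 0 0;-0.003 0.16 0 0 0 0 0;-0.003 0.16 0 0 0 0 0;-0.003 0.16 0 0 0 0 0;-0.003 0.16 0 0 0 0 0;-0.003 0.16 0 0 0 0 0;-0.003 0.16 0 0 0 0 0;-0.003 0.16 0 0 0 0 0"
}}

```text
time: 32.27
ee_pos: [0.4737, -0.1413, 0.2976]
tcp_rot: [[-0.002, 1.0, -0.0], [1.0, 0.002, 0.0], [0.0, -0.0, -1.0]]
ft_force: [-0.1, 0.1, -0.8]
width: 0.0168
grasp_force: 39.3
```

Call:
{"op": "move_arm", "data": {
  "deltas": "-0.003 0.16 0 0 0 0 0;-0.003 0.16 0 0 0 0 0;-0.003 0.16 0 0 0 0 0;-0.003 0.16 0 0 0 0 0;-0.003 0.16 0 0 0 0 0;-0.003 0.16 0 0 0 0 0;-0.003 0.16 0 0 0 0 0;-0.003 0.16 0 0 0 0 0"
}}

```text
time: 32.93
ee_pos: [0.4734, -0.1285, 0.2976]
tcp_rot: [[-0.002, 1.0, -0.0], [1.0, 0.002, 0.0], [0.0, -0.0, -1.0]]
ft_force: [0.7, -0.2, -1.5]
width: 0.0171
grasp_force: 39.3
```

Call:
{"op": "move_arm", "data": {
  "deltas": "-0.003 0.16 0 0 0 0 0;-0.003 0.16 0 0 0 0 0;-0.003 0.16 0 0 0 0 0;-0.003 0.16 0 0 0 0 0;-0.003 0.16 0 0 0 0 0;-0.003 0.16 0 0 0 0 0;0 0 2 0 0 0 0;0 0 3 0 0 0 0"
}}

```text
time: 33.6
ee_pos: [0.4729, -0.1188, 0.3466]
tcp_rot: [[-0.002, 1.0, -0.004], [1.0, 0.002, 0.001], [0.001, -0.004, -1.0]]
ft_force: [-0.1, -1.2, -0.6]
width: 0.017
grasp_force: 39.3
```

Call:
{"op": "move_arm", "data": {
  "deltas": "-0.16 -2.69 0.3 0 0 0 0;-0.16 -2.69 0.3 0 0 0 0;-0.16 -2.69 0.3 0 0 0 0;-0.16 -2.69 0.3 0 0 0 0;-0.16 -2.69 0.3 0 0 0 0;-0.16 -2.69 0.1 0 0 0 0;-0.16 -2.69 0 0 0 0 0;-0.16 -2.69 0 0 0 0 0"
}}

```text
time: 34.27
ee_pos: [0.4601, -0.3356, 0.3637]
tcp_rot: [[-0.001, 1.0, -0.0], [1.0, 0.001, -0.0], [-0.0, -0.0, -1.0]]
ft_force: [-1.0, -0.1, -1.3]
width: 0.0171
grasp_force: 39.4
```

Call:
{"op": "move_arm", "data": {
  "deltas": "0 0 0 0 0 0 0;0 0 0 0 0 0 0;0 0 0 0 0 0 0;0 0 0 0 0 0 0;0 0 0 0 0 0 0;0 0 0 0 0 0 0;0 0 0 0 0 0 0;0 0 0 0 0 0 0"
}}

```text
time: 34.93
ee_pos: [0.4605, -0.3341, 0.3636]
tcp_rot: [[-0.002, 1.0, -0.0], [1.0, 0.002, -0.0], [-0.0, -0.0, -1.0]]
ft_force: [0.4, -0.1, -0.8]
width: 0.017
grasp_force: 39.4
```

Down 8.3 cm, checking force on the way.

Call:
{"op": "move_arm", "data": {
  "deltas": "-0.05 0 -0.8 0 0 0 0;0 0 -0.8 0 0 0 0;0 0 -0.8 0 0 0 0;0 0 -0.7 0 0 0 0;0 0 -0.7 0 0 0 0;0 0 -0.6 0 0 0 0;0 0 -0.6 0 0 0 0;0 0 -0.5 0 0 0 0"
}}

```text
time: 35.6
ee_pos: [0.4599, -0.3343, 0.3079]
tcp_rot: [[-0.002, 1.0, -0.0], [1.0, 0.002, 0.0], [0.0, -0.0, -1.0]]
ft_force: [0.3, 0.0, -1.5]
width: 0.0172
grasp_force: 39.4
```

Call:
{"op": "move_arm", "data": {
  "deltas": "0 0 -0.5 0 0 0 0;0 0 -0.5 0 0 0 0;0 0 -0.5 0 0 0 0;0 0 -0.5 0 0 0 0;0 0 -0.4 0 0 0 0;0 0 -0.3 0 0 0 0;0 0 0 0 0 0 0;0 0 0 0 0 0 0"
}}

```text
time: 36.27
ee_pos: [0.46, -0.3342, 0.2816]
tcp_rot: [[-0.002, 1.0, -0.0], [1.0, 0.002, 0.0], [0.0, -0.0, -1.0]]
ft_force: [0.5, 0.1, -0.4]
width: 0.0166
grasp_force: 39.4
```

Call:
{"op": "move_arm", "data": {
  "deltas": "0 0 -0.12 0 0 0 0;0 0 0 0 0 0 0;0 0 0 0 0 0 0.25;0 0 0 0 0 0 0.3;0 0 0 0 0 0 0.5;0 0 0 0 0 0 1;0 0 0 0 0 0 1;0 0 0 0 0 0 1"
}}

```text
time: 36.93
ee_pos: [0.4599, -0.3343, 0.2804]
tcp_rot: [[-0.002, 1.0, -0.0], [1.0, 0.002, -0.0], [-0.0, -0.0, -1.0]]
ft_force: [-0.7, 0.3, -0.7]
width: 0.0729
grasp_force: 0.0
```

Call:
{"op": "move_arm", "data": {
  "deltas": "0 0 1 0 0 0 1;0 0 1.5 0 0 0 1;0 0 2 0 0 0 1;0 0 2 0 0 0 1;0 0 2 0 0 0 1;0 0 2 0 0 0 1;0 0 2 0 0 0 1;0 0 1.5 0 0 0 1"
}}

```text
time: 37.6
ee_pos: [0.4598, -0.3341, 0.4228]
tcp_rot: [[-0.002, 1.0, 0.001], [1.0, 0.002, -0.001], [-0.001, 0.001, -1.0]]
ft_force: [-0.0, -0.5, -1.4]
width: 0.0851
grasp_force: 0.0
```

Call:
{"op": "move_arm", "data": {
  "deltas": "0.1 3.7 0 0 0 0 1;0.1 3.7 0 0 0 0 1;0.1 3.7 0 0 0 0 1;0.1 3.7 0 0 0 0 1;0.1 3.7 0 0 0 0 1;0.1 3.7 0 0 0 0 1;0.1 3.7 0 0 0 0 1;0.1 3.7 0 0 0 0 1"
}}

```text
time: 38.27
ee_pos: [0.4675, -0.0365, 0.4212]
tcp_rot: [[-0.002, 1.0, 0.001], [1.0, 0.002, -0.0], [-0.0, 0.001, -1.0]]
ft_force: [0.5, -1.0, -0.1]
width: 0.0854
grasp_force: 0.0
```

Call:
{"op": "move_arm", "data": {
  "deltas": "0.1 3.7 0 0 0 0 1;0.1 3.7 0 0 0 0 1;0.1 3.7 0 0 0 0 1;0.1 3.7 0 0 0 0 1;0.1 3.7 0 0 0 0 1;0.1 3.7 0 0 0 0 1;0.1 3.7 0 0 0 0 1;0.1 3.7 0 0 0 0 1"
}}

```text
time: 38.93
ee_pos: [0.4754, 0.2596, 0.4213]
tcp_rot: [[-0.002, 1.0, 0.0], [1.0, 0.002, 0.0], [0.0, 0.0, -1.0]]
ft_force: [1.0, -1.0, -0.1]
width: 0.085
grasp_force: 0.0
```

```bash
python3 c.py
python3 - <<'E'
from h import *
a=np.load('wrist.npz')['im'];b=np.load('side.npz')['im']
cv2.imwrite('pics/v1.png',cv2.resize(np.hstack([a,b])[:,:,::-1],(800,300),interpolation=cv2.INTER_AREA))
E
```

```text
38.9333 [0.47542768 0.25960909 0.42125026] [[-0.002, 1.0, 0.0], [1.0, 0.002, 0.0], [0.0, 0.0, -1.0]]
wrist
win [464.6 147.8] size 57.1 28.3 ang 13.1 | long y -18.6 73 short x -31.9 38 dot [ 35.9 -18.3] 25
win [455.2  43.6] size 55.0 29.0 ang -2.0 | long y - 0 short x -31.8 27 dot - 0
side
win [ 509.7 -135.3] size 42.9 22.2 ang -1.7 | long y -20.1 6 short x - 0 dot [ 31.2 -17.8] 2
win [465.  148.7] size 55.5 26.8 ang 13.3 | long y -19.0 13 short x -32.3 5 dot [ 35.5 -19. ] 6
scene
win [ 504.3 -137.8] size 56.1 27.2 ang 3.3 | long y -16.2 19 short x -31.1 5 dot [ 35.6 -18.2] 4
win [454.9  44.5] size 55.1 27.5 ang 0.7 | long y -18.3 14 short x -31.2 7 dot [ 36.1 -18.3] 5
win [464.5 146.3] size 56.3 28.7 ang 13.3 | long y -17.0 14 short x -30.6 8 dot [ 36.5 -17.5] 5
```

View pics/v1.png

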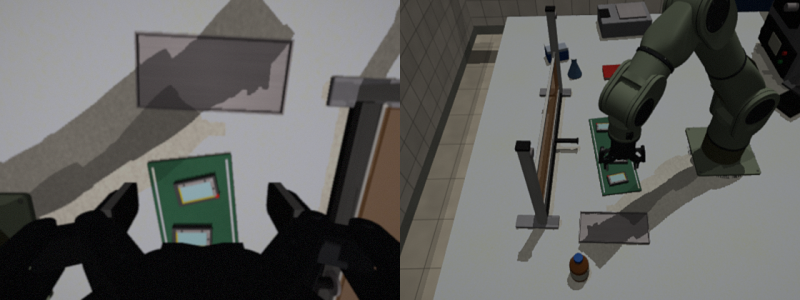

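Run:
```python
from h import *
w=np.load('wrist.npz'); im=w['im']
p=onplane([(190.4,44.8),(408.8,54.6),(399,161),(193.2,149.8)],w,.016)[:,:2]*1000; print(p.round(1)); c=p.mean(0)
print('ctr',c,'len',np.linalg.norm(p[1]-p[0]),np.linalg.norm(p[2]-p[3]),np.linalg.norm(p[0]-p[3]),'ang',np.degrees(np.arctan2(*(p[1]-p[0])[::-1])),np.degrees(np.arctan2(*(p[2]-p[3])[::-1])))
# refine: dark rim line vs surrounding: fit by gradient of saturation/value along normals
g=cv2.GaussianBlur(cv2.cvtColor(im,cv2.COLOR_RGB2GRAY),(3,3),0).astype(float)
pts=np.array([(190.4,44.8),(408.8,54.6),(399,161),(193.2,149.8)])
L=[]
for i in range(4):
    a,b=pts[i],pts[(i+1)%4]; t=(b-a)/np.linalg.norm(b-a); n=np.array([t[1],-t[0]]); q=[]
    for s in np.linspace(.1,.9,40):
        k=np.arange(-7,7.1,.5); xy=(a+s*(b-a))+k[:,None]*n; v=cv2.remap(g.astype(np.float32),xy[:,0].astype(np.float32)[None],xy[:,1].astype(np.float32)[None],1)[0]
        q.append(xy[v.argmin()])
    L.append(cv2.fitLine(np.array(q,np.float32),cv2.DIST_HUBER,0,.01,.01).ravel())
C=[]
for i in range(4):
    v1,v2=L[i-1],L[i]; s=np.linalg.solve(np.c_[v1[:2],-v2[:2]],v2[2:]-v1[2:]); C.append(v1[2:]+s[0]*v1[:2])
C=np.array(C); p=onplane(C,w,.016)[:,:2]*1000; print(C.round(1).tolist(),p.round(1).tolist()); print('rim ctr',p.mean(0).round(1),[np.linalg.norm(p[i]-p[i-1]).round(1) for i in range(4)],np.degrees(np.arctan2(*(p[1]-p[0])[::-1])),np.degrees(np.arctan2(*(p[2]-p[3])[::-1])))
```

```text
[[369.8 419.3]
 [618.6 409.4]
 [619.5 288.9]
 [364.  302.4]]
ctr [492.978355   355.00581253] len 248.93947406622357 255.87561517387357 117.01614074409744 ang -2.280600801281983 -3.0310730028691677
[[191.5, 47.099998474121094], [407.0, 58.599998474121094], [393.1000061035156, 156.6999969482422], [194.0, 148.3000030517578]] [[370.9, 416.9], [616.9, 405.2], [611.6, 294.2], [365.2, 304.3]]
rim ctr [491.2 355.2] [np.float64(112.8), np.float64(246.3), np.float64(111.2), np.float64(246.6)] -2.7139026480646606 -2.3380330254443176
```

Call:
{"op": "move_arm", "data": {
  "deltas": "-0.07 -0.7 -0.85 0 0 -4.8 1;-0.07 -0.7 -0.85 0 0 -4.8 1;-0.07 -0.7 -0.85 0 0 -4.8 1;-0.07 -0.7 -0.85 0 0 -4.8 1;-0.07 -0.7 -0.85 0 0 -4.8 1;-0.07 -0.7 -0.85 0 0 -4.8 1;-0.07 -0.7 -0.85 0 0 -4.8 1;-0.07 -0.7 -0.85 0 0 -4.8 1"
}}

```text
time: 39.75
ee_pos: [0.4704, 0.2004, 0.3527]
tcp_rot: [[0.624, 0.781, 0.0], [0.781, -0.624, 0.0], [0.0, 0.0, -1.0]]
ft_force: [0.5, 0.9, 0.0]
width: 0.085
grasp_force: 0.0
```

Call:
{"op": "move_arm", "data": {
  "deltas": "-0.07 -0.7 -0.85 0 0 -4.8 1;-0.07 -0.7 -0.85 0 0 -4.8 1;-0.07 -0.7 -0.85 0 0 -4.8 1;-0.07 -0.7 -0.85 0 0 -4.8 1;-0.07 -0.7 -0.85 0 0 -4.8 1;-0.07 -0.7 -0.85 0 0 -4.8 1;-0.07 -0.7 -0.85 0 0 -4.8 1;-0.07 -0.7 -0.85 0 0 -4.8 1"
}}

```text
time: 40.42
ee_pos: [0.4648, 0.1445, 0.2847]
tcp_rot: [[0.974, 0.225, 0.0], [0.225, -0.974, 0.0], [0.001, -0.0, -1.0]]
ft_force: [0.6, -0.5, -0.5]
width: 0.0854
grasp_force: 0.0
```

Run:
```python
from h import *
s=observe(); print(s['time'],s['ee_pos'],np.degrees(np.arctan2(s['tcp_rot'][1,0],s['tcp_rot'][0,0])),s['joints'].round(1) if hasattr(s['joints'],'round') else s['joints'])
im,d,P=snap('wrist'); cells(im,P)
# finger pad pixels: dark columns either side in rows
w=cv2.cvtColor(im,cv2.COLOR_RGB2GRAY); print([int(x) for x in w[240,120:440:8]])
print('fingertip depth pts', pt([(185,265),(190,262),(380,262),(385,268)],d,P).round(3).tolist())
```

```text
40.4167 [0.46476993 0.14449227 0.28467018] 12.982916596301711 [-22.4  44.6   2.4 111.   -4.2  24.4 -93.9]
win [464.  146.3] size 56.8 28.9 ang 13.0 | long y -17.2 238 short x -31.0 102 dot [ 36.1 -18.3] 72
[127, 121, 122, 122, 127, 126, 121, 130, 164, 195, 190, 92, 63, 64, 67, 63, 66, 79, 147, 160, 163, 159, 163, 101, 61, 66, 67, 63, 71, 68, 68, 42, 58, 156, 189, 186, 186, 186, 168, 70]
fingertip depth pts [[0.464, 0.188, 0.136], [0.462, 0.188, 0.129], [0.483, 0.105, 0.132], [0.483, 0.105, 0.14]]
```

Call:
{"op": "move_arm", "data": {
  "deltas": "-0.05 0 -1.4 0 0 0 1;0 0 -1.5 0 0 0 1;0 0 -1.5 0 0 0 1;0 0 -1.5 0 0 0 1;0 0 -1.4 0 0 0 1;0 0 -1.2 0 0 0 1;0 0 -1 0 0 0 1;0 0 -0.6 0 0 0 1"
}}

```text
time: 41.13
ee_pos: [0.4644, 0.1454, 0.1829]
tcp_rot: [[0.973, 0.231, -0.0], [0.231, -0.973, 0.0], [-0.0, -0.0, -1.0]]
ft_force: [-0.8, -0.4, 0.5]
width: 0.0851
grasp_force: 0.0
```

Call:
{"op": "move_arm", "data": {
  "deltas": "0 0 0 0 0 0 0.4;0 0 0 0 0 0 0.4;0 0 0 0 0 0 0.4;0 0 0 0 0 0 0.4;0 0 0 0 0 0 0.4;0 0 0 0 0 0 0.4;0 0 0 0 0 0 0.4;0 0 0 0 0 0 0.4",
  "grip_force": 40
}}

```text
time: 41.8
ee_pos: [0.4644, 0.1457, 0.1843]
tcp_rot: [[0.973, 0.23, 0.001], [0.23, -0.973, 0.0], [0.001, -0.0, -1.0]]
ft_force: [-1.5, -0.5, 8.9]
width: 0.0469
grasp_force: 40.5
```

Call:
{"op": "move_arm", "data": {
  "deltas": "0 0 0.6 0 0 0 0.4;0 0 1 0 0 0 0.4;0 0 1 0 0 0 0.4;0 0 1.2 0 0 0 0.4;0 0 1.2 0 0 0 0.4;0 0 1.2 0 0 0 0.4;0 0 1 0 0 0 0.4;0 0 0.8 0 0 0 0.4"
}}

```text
time: 42.47
ee_pos: [0.4642, 0.1457, 0.265]
tcp_rot: [[0.973, 0.23, 0.001], [0.23, -0.973, 0.001], [0.001, -0.0, -1.0]]
ft_force: [-0.4, -0.3, -1.1]
width: 0.0469
grasp_force: 42.3
```

Call:
{"op": "move_arm", "data": {
  "deltas": "-0.3 1.32 0 0 0 4.63 0.4;-0.3 1.32 0 0 0 4.63 0.4;-0.3 1.32 0 0 0 4.63 0.4;-0.3 1.32 0 0 0 4.63 0.4;-0.3 1.32 0 0 0 4.63 0.4;-0.3 1.32 0 0 0 4.63 0.4;-0.3 1.32 0 0 0 4.63 0.4;-0.3 1.32 0 0 0 4.63 0.4"
}}

```text
time: 43.13
ee_pos: [0.44, 0.2519, 0.2639]
tcp_rot: [[0.635, 0.772, 0.0], [0.772, -0.635, -0.0], [0.0, 0.0, -1.0]]
ft_force: [0.7, 0.3, -1.8]
width: 0.047
grasp_force: 42.4
```

Call:
{"op": "move_arm", "data": {
  "deltas": "-0.3 1.32 0 0 0 4.63 0.4;-0.3 1.32 0 0 0 4.63 0.4;-0.3 1.32 0 0 0 4.63 0.4;-0.3 1.32 0 0 0 4.63 0.4;-0.3 1.32 0 0 0 4.63 0.4;-0.3 1.32 0 0 0 4.63 0.4;-0.3 1.32 0 0 0 4.63 0.4;-0.3 1.32 0 0 0 4.63 0.4"
}}

```text
time: 43.8
ee_pos: [0.4161, 0.3574, 0.2639]
tcp_rot: [[0.042, 0.999, 0.0], [0.999, -0.042, -0.0], [-0.0, 0.0, -1.0]]
ft_force: [0.4, 0.0, -2.7]
width: 0.0466
grasp_force: 42.4
```

```bash
cat > tr.py <<'E'
from h import *
s=observe(); print(s['time'],s['ee_pos'],np.degrees(np.arctan2(s['tcp_rot'][1,0],s['tcp_rot'][0,0])),s['width'])
im,d,P=snap('scene')
# tray inner edges along tray axes in scene: mean gray along tray x and y scan at rim
g=cv2.GaussianBlur(cv2.cvtColor(im,cv2.COLOR_RGB2GRAY),(3,3),0).astype(np.float32)
c0=np.array([.492,.354]);a=np.radians(-2.6);tx=np.array([np.cos(a),np.sin(a)]);ty=np.array([-tx[1],tx[0]])
K=np.array(P['intrinsics'])
def proj(X):
    c=(X-np.array(P['xyz']))@np.array(P['attitude']); return np.c_[K[0,2]+K[0,0]*c[:,0]/-c[:,2],K[1,2]+K[1,1]*c[:,1]/c[:,2]].astype(np.float32)
for nm,u,v,half,spread in(('x',tx,ty,128,40),('y',ty,tx,60,90)):
    for sgn in(-1,1):
        ks=np.arange(half-20,half+21,2)*sgn; prof=[]
        for k in ks:
            X=np.array([np.r_[c0+u*k/1000+v*j/1000,.016] for j in np.arange(-spread,spread+1,4)]); q=proj(X); prof.append(float(np.median(cv2.remap(g,q[:,0][None],q[:,1][None],1))))
        print(nm,sgn*half,[(int(k),round(p)) for k,p in zip(ks,prof)])
E
python3 tr.py
```

```text
43.8 [0.41607133 0.35744775 0.2638567 ] 87.59421648246841 0.04661878439503077
x -128 [(-108, 35), (-110, 40), (-112, 43), (-114, 45), (-116, 50), (-118, 54), (-120, 55), (-122, 54), (-124, 51), (-126, 50), (-128, 48), (-130, 46), (-132, 46), (-134, 42), (-136, 42), (-138, 42), (-140, 39), (-142, 38), (-144, 37), (-146, 34), (-148, 33)]
x 128 [(108, 131), (110, 131), (112, 131), (114, 131), (116, 131), (118, 132), (120, 132), (122, 132), (124, 129), (126, 116), (128, 91), (130, 65), (132, 58), (134, 89), (136, 134), (138, 163), (140, 175), (142, 175), (144, 174), (146, 173), (148, 173)]
y -60 [(-40, 128), (-42, 129), (-44, 129), (-46, 129), (-48, 127), (-50, 120), (-52, 101), (-54, 81), (-56, 81), (-58, 105), (-60, 139), (-62, 161), (-64, 171), (-66, 174), (-68, 174), (-70, 173), (-72, 173), (-74, 173), (-76, 173), (-78, 173), (-80, 173)]
y 60 [(40, 70), (42, 71), (44, 71), (46, 72), (48, 72), (50, 71), (52, 70), (54, 70), (56, 70), (58, 71), (60, 82), (62, 96), (64, 105), (66, 108), (68, 107), (70, 107), (72, 107), (74, 108), (76, 108), (78, 108), (80, 108)]
```

Call:
{"op": "move_arm", "data": {
  "deltas": "0.1 0 -1.4 0 0 0 0.4;0 0 -1.4 0 0 0 0.4;0 0 -1.4 0 0 0 0.4;0 0 -1.3 0 0 0 0.4;0 0 -1.1 0 0 0 0.4;0 0 -0.9 0 0 0 0.4;0 0 -0.6 0 0 0 0.4;0 0 -0.3 0 0 0 0.4"
}}

```text
time: 44.52
ee_pos: [0.4172, 0.3569, 0.1788]
tcp_rot: [[0.046, 0.999, -0.0], [0.999, -0.046, -0.0], [-0.0, -0.0, -1.0]]
ft_force: [0.4, -0.2, -2.5]
width: 0.0469
grasp_force: 42.4
```

Call:
{"op": "move_arm", "data": {
  "deltas": "0 0 -0.1 0 0 0 0.4;0 0 -0.1 0 0 0 0.4;0 0 -0.05 0 0 0 0.4;0 0 0 0 0 0 0.4;0 0 0 0 0 0 0.4;0 0 0 0 0 0 0.4;0 0 0 0 0 0 0.4;0 0 0 0 0 0 0.4"
}}

```text
time: 45.18
ee_pos: [0.4173, 0.357, 0.1773]
tcp_rot: [[0.046, 0.999, 0.0], [0.999, -0.046, 0.0], [0.0, 0.0, -1.0]]
ft_force: [-1.2, -1.0, 6.3]
width: 0.0466
grasp_force: 43.2
```

Call:
{"op": "move_arm", "data": {
  "deltas": "0 0 0 0 0 0 0.6;0 0 0 0 0 0 0.6;0 0 0 0 0 0 0.68;0 0 0 0 0 0 0.68;0 0 0 0 0 0 0.68;0 0 0.5 0 0 0 0.68;0 0 1 0 0 0 0.68;0 0 1.5 0 0 0 0.68"
}}

```text
time: 45.85
ee_pos: [0.417, 0.3568, 0.2072]
tcp_rot: [[0.046, 0.999, -0.001], [0.999, -0.046, -0.001], [-0.001, -0.001, -1.0]]
ft_force: [0.2, -0.7, 0.0]
width: 0.0583
grasp_force: 0.0
```

Call:
{"op": "move_arm", "data": {
  "deltas": "0 0 2 0 0 0 1;0 0 2 0 0 0 1;0 0 2 0 0 0 1;0 -0.8 1 0 0 -5 1;0.1 -1.6 0 0 0 -5 1;0.1 -1.6 0 0 0 -5 1;0.1 -1.6 0 0 0 -5 1;0.1 -1.6 0 0 0 -5 1"
}}

```text
time: 46.52
ee_pos: [0.4212, 0.2842, 0.2779]
tcp_rot: [[0.467, 0.884, 0.001], [0.884, -0.467, 0.001], [0.001, 0.0, -1.0]]
ft_force: [-1.1, 0.5, -1.1]
width: 0.0857
grasp_force: 0.0
```

```bash
cat > cam.py <<'E'
from h import *
s=observe(); print(s['time'],s['ee_pos'].round(4),np.degrees(np.arctan2(s['tcp_rot'][1,0],s['tcp_rot'][0,0])).round(2),s['width'].round(4))
for n in('wrist','scene','side'):
    im,d,P=snap(n); print(n); cells(im,P,amin=60 if n!='wrist' else 250); np.savez(n+'.npz',im=im,d=d,**P)
    if n!='wrist': cells(im,P,amin=60,z=.017)
E
python3 cam.py
```

```text
Traceback (most recent call last):
  File "cam.py", line 2, in <module>
    s=observe(); print(s['time'],s['ee_pos'].round(4),np.degrees(np.arctan2(s['tcp_rot'][1,0],s['tcp_rot'][0,0])).round(2),s['width'].round(4))
                                                                                                                           ^^^^^^^^^^^^^^^^
AttributeError: 'float' object has no attribute 'round'
```

Call:
{"op": "move_arm", "data": {
  "deltas": "0.2 -1.51 0 0 0 -3.9 1;0.2 -1.51 0 0 0 -3.9 1;0.2 -1.51 0 0 0 -3.9 1;0.2 -1.51 0 0 0 -3.9 1;0.2 -1.51 0 0 0 -3.9 1;0.2 -1.51 0 0 0 -3.9 1;0.2 -1.51 0 0 0 -3.9 1;0.2 -1.51 0 0 0 -3.9 1"
}}

```text
time: 47.18
ee_pos: [0.4374, 0.1626, 0.2769]
tcp_rot: [[0.859, 0.512, -0.0], [0.512, -0.859, 0.0], [-0.0, -0.0, -1.0]]
ft_force: [1.2, -0.0, -0.8]
width: 0.0856
grasp_force: 0.0
```

Call:
{"op": "move_arm", "data": {
  "deltas": "0.21 -1.51 0 0 0 -3.9 1;0.21 -1.51 0 0 0 -3.9 1;0.21 -1.51 0 0 0 -3.9 1;0.21 -1.51 0 0 0 -3.9 1;0.21 -1.51 0 0 0 -3.9 1;0.21 -1.51 0 0 0 -3.9 1;0.21 -1.51 0 0 0 -3.9 1;0.21 -1.51 0 0 0 -3.9 1"
}}

```text
time: 47.85
ee_pos: [0.454, 0.0418, 0.2769]
tcp_rot: [[1.0, -0.007, -0.0], [-0.007, -1.0, 0.0], [-0.0, -0.0, -1.0]]
ft_force: [0.6, 0.1, -0.4]
width: 0.0855
grasp_force: 0.0
```

```bash
sed -i "s/s\['width'\].round(4)/s['width']/" cam.py; python3 cam.py
```

```text
47.85 [0.454  0.0418 0.2769] -0.41 0.08554407351575058
wrist
win [ 503.5 -139.5] size 57.4 29.3 ang 0.7 | long y -17.3 278 short x -31.2 131 dot [ 36.4 -13.2] 1
win [454.8  43. ] size 56.5 29.0 ang -0.5 | long y -17.5 258 short x -30.9 117 dot [ 36.5 -17.9] 83
scene
win [ 504.8 -137.8] size 55.1 27.2 ang 3.3 | long y -18.3 14 short x -32.0 6 dot [ 35.1 -18.2] 4
win [420.6 358.8] size 54.5 27.7 ang 87.0 | long y -17.9 19 short x -31.2 8 dot [ 35.8 -19. ] 6
win [ 501.4 -141.3] size 55.4 27.4 ang 3.3 | long y -18.4 14 short x -32.2 6 dot [ 35.3 -18.3] 4
win [416.7 358.4] size 54.8 27.9 ang 87.0 | long y -18.0 19 short x -31.4 8 dot [ 36.1 -19.2] 6
side
win [ 504.8 -135.2] size 52.8 22.2 ang -1.7 | long y -20.1 9 short x -32.7 4 dot [ 36.2 -17.8] 2
win [417.3 363.4] size 54.0 26.2 ang 84.6 | long y -18.3 20 short x -32.0 9 dot [ 36.3 -15.7] 6
win [ 504.4 -141.6] size 53.1 22.3 ang -1.7 | long y -20.2 9 short x -32.9 4 dot [ 36.4 -17.9] 2
win [416.4 360.1] size 54.3 26.4 ang 84.6 | long y -18.4 19 short x -32.2 9 dot [ 36.5 -15.8] 6
```

Call:
{"op": "move_arm", "data": {
  "deltas": "0 -0.05 -1.3 0 0 0 1;0 0 -1.4 0 0 0 1;0 0 -1.4 0 0 0 1;0 0 -1.4 0 0 0 1;0 0 -1.3 0 0 0 1;0 0 -1.1 0 0 0 1;0 0 -0.9 0 0 0 1;0 0 -0.5 0 0 0 1"
}}

```text
time: 48.67
ee_pos: [0.4539, 0.0431, 0.183]
tcp_rot: [[1.0, -0.0, -0.001], [-0.0, -1.0, 0.0], [-0.001, -0.0, -1.0]]
ft_force: [-1.1, -0.3, -0.1]
width: 0.0853
grasp_force: 0.0
```

Call:
{"op": "move_arm", "data": {
  "deltas": "0 0 0 0 0 0 0.4;0 0 0 0 0 0 0.4;0 0 0 0 0 0 0.4;0 0 0 0 0 0 0.4;0 0 0 0 0 0 0.4;0 0 0 0 0 0 0.4;0 0 0 0 0 0 0.4;0 0 0 0 0 0 0.4"
}}

```text
time: 49.33
ee_pos: [0.4541, 0.0428, 0.1846]
tcp_rot: [[1.0, -0.0, 0.001], [-0.0, -1.0, 0.0], [0.001, -0.0, -1.0]]
ft_force: [-1.4, 0.4, 8.8]
width: 0.0466
grasp_force: 40.5
```

Call:
{"op": "move_arm", "data": {
  "deltas": "0 0 0.6 0 0 0 0.4;0 0 1 0 0 0 0.4;0 0 1 0 0 0 0.4;0 0 1.2 0 0 0 0.4;0 0 1.2 0 0 0 0.4;0 0 1.2 0 0 0 0.4;0 0 1 0 0 0 0.4;0 0 0.8 0 0 0 0.4"
}}

```text
time: 50.0
ee_pos: [0.454, 0.0428, 0.2656]
tcp_rot: [[1.0, -0.001, 0.001], [-0.001, -1.0, 0.0], [0.001, -0.0, -1.0]]
ft_force: [-0.6, -0.2, -1.3]
width: 0.0468
grasp_force: 42.5
```

Call:
{"op": "move_arm", "data": {
  "deltas": "0.24 1.95 0 0 0 5.46 0.4;0.24 1.95 0 0 0 5.46 0.4;0.24 1.95 0 0 0 5.46 0.4;0.24 1.95 0 0 0 5.46 0.4;0.24 1.95 0 0 0 5.46 0.4;0.24 1.95 0 0 0 5.46 0.4;0.24 1.95 0 0 0 5.46 0.4;0.24 1.95 0 0 0 5.46 0.4"
}}

```text
time: 50.67
ee_pos: [0.4732, 0.1998, 0.2647]
tcp_rot: [[0.72, 0.694, 0.0], [0.694, -0.72, -0.0], [0.0, 0.001, -1.0]]
ft_force: [0.2, -0.1, -2.2]
width: 0.0467
grasp_force: 42.5
```

Call:
{"op": "move_arm", "data": {
  "deltas": "0.24 1.95 0 0 0 5.46 0.4;0.24 1.95 0 0 0 5.46 0.4;0.24 1.95 0 0 0 5.46 0.4;0.24 1.95 0 0 0 5.46 0.4;0.24 1.95 0 0 0 5.46 0.4;0.24 1.95 0 0 0 5.46 0.4;0.24 1.95 0 0 0 5.46 0.4;0.24 1.95 0 0 0 5.46 0.4"
}}

```text
time: 51.33
ee_pos: [0.4924, 0.3556, 0.2648]
tcp_rot: [[0.042, 0.999, 0.001], [0.999, -0.042, -0.001], [-0.001, 0.001, -1.0]]
ft_force: [-0.9, -0.2, -1.4]
width: 0.0467
grasp_force: 42.5
```

Call:
{"op": "move_arm", "data": {
  "deltas": "0 0 -1.4 0 0 0 0.4;0 0 -1.4 0 0 0 0.4;0 0 -1.4 0 0 0 0.4;0 0 -1.3 0 0 0 0.4;0 0 -1.1 0 0 0 0.4;0 0 -0.9 0 0 0 0.4;0 0 -0.6 0 0 0 0.4;0 0 -0.3 0 0 0 0.4"
}}

```text
time: 52.0
ee_pos: [0.4924, 0.3547, 0.1792]
tcp_rot: [[0.047, 0.999, -0.0], [0.999, -0.047, -0.0], [-0.0, -0.0, -1.0]]
ft_force: [0.4, -0.5, -1.0]
width: 0.0468
grasp_force: 42.5
```

Call:
{"op": "move_arm", "data": {
  "deltas": "0 0 -0.1 0 0 0 0.4;0 0 -0.1 0 0 0 0.4;0 0 -0.05 0 0 0 0.4;0 0 0 0 0 0 0.4;0 0 0 0 0 0 0.4;0 0 0 0 0 0 0.4;0 0 0 0 0 0 0.4;0 0 0 0 0 0 0.4"
}}

```text
time: 52.67
ee_pos: [0.4925, 0.3548, 0.1777]
tcp_rot: [[0.047, 0.999, 0.0], [0.999, -0.047, 0.0], [0.0, 0.0, -1.0]]
ft_force: [-1.2, -0.5, 6.6]
width: 0.0466
grasp_force: 43.3
```

Call:
{"op": "move_arm", "data": {
  "deltas": "0 0 0 0 0 0 0.6;0 0 0 0 0 0 0.6;0 0 0 0 0 0 0.68;0 0 0 0 0 0 0.68;0 0 0 0 0 0 0.68;0 0 0.5 0 0 0 0.68;0 0 1 0 0 0 0.68;0 0 1.5 0 0 0 0.68"
}}

```text
time: 53.33
ee_pos: [0.4922, 0.3547, 0.2076]
tcp_rot: [[0.046, 0.999, -0.001], [0.999, -0.046, -0.001], [-0.001, -0.001, -1.0]]
ft_force: [-1.1, 0.3, 0.6]
width: 0.0581
grasp_force: 0.0
```

Call:
{"op": "move_arm", "data": {
  "deltas": "0 0 2 0 0 0 1;0 0 2 0 0 0 1;0 0 2 0 0 0 1;0 -1.5 1 0 0 -4 1;0 -2.5 0 0 0 -4 1;0 -2.5 0 0 0 -4 1;0 -2.5 0 0 0 -4 1;0 -2.5 0 0 0 -4 1"
}}

```text
time: 54.0
ee_pos: [0.4923, 0.2387, 0.2784]
tcp_rot: [[0.388, 0.921, 0.001], [0.921, -0.388, 0.001], [0.001, 0.001, -1.0]]
ft_force: [0.6, 0.6, -1.0]
width: 0.0855
grasp_force: 0.0
```

Call:
{"op": "move_arm", "data": {
  "deltas": "0.07 -2.36 0 0 0 -4.15 1;0.07 -2.36 0 0 0 -4.15 1;0.07 -2.36 0 0 0 -4.15 1;0.07 -2.36 0 0 0 -4.15 1;0.07 -2.36 0 0 0 -4.15 1;0.07 -2.36 0 0 0 -4.15 1;0.07 -2.36 0 0 0 -4.15 1;0.07 -2.36 0 0 0 -4.15 1"
}}

```text
time: 54.67
ee_pos: [0.498, 0.05, 0.2783]
tcp_rot: [[0.83, 0.558, 0.001], [0.558, -0.83, 0.0], [0.001, 0.0, -1.0]]
ft_force: [0.3, 0.5, -0.9]
width: 0.0851
grasp_force: 0.0
```

Call:
{"op": "move_arm", "data": {
  "deltas": "0.07 -2.36 0 0 0 -4.15 1;0.07 -2.36 0 0 0 -4.15 1;0.07 -2.36 0 0 0 -4.15 1;0.07 -2.36 0 0 0 -4.15 1;0.07 -2.36 0 0 0 -4.15 1;0.07 -2.36 0 0 0 -4.15 1;0.07 -2.36 0 0 0 -4.15 1;0.07 -2.36 0 0 0 -4.15 1"
}}

```text
time: 55.33
ee_pos: [0.5036, -0.1389, 0.2783]
tcp_rot: [[1.0, 0.013, 0.001], [0.013, -1.0, 0.0], [0.001, -0.0, -1.0]]
ft_force: [0.5, 0.7, 0.2]
width: 0.0854
grasp_force: 0.0
```

```bash
python3 cam.py
```

```text
55.3333 [ 0.5036 -0.1389  0.2783] 0.73 0.08542109134448006
wrist
win [ 503.8 -138.1] size 56.2 28.7 ang 0.8 | long y -17.8 272 short x -31.1 116 dot [ 36.3 -18.3] 81
scene
win [420.6 358.9] size 54.8 27.9 ang 87.5 | long y -17.9 19 short x -31.2 6 dot [ 35.7 -19.1] 5
win [495.4 357.4] size 55.0 27.9 ang 87.0 | long y -17.6 22 short x -31.2 7 dot [ 35.1 -17.4] 6
win [416.7 358.5] size 55.1 28.1 ang 87.5 | long y -18.0 19 short x -31.4 6 dot [ 35.9 -19.2] 5
win [492. 357.] size 55.3 28.0 ang 87.0 | long y -17.9 21 short x -31.4 7 dot [ 35.3 -17.5] 6
side
win [492.9 362. ] size 54.1 26.4 ang 86.8 | long y -15.8 18 short x -32.4 9 dot [ 35.4 -15.8] 8
win [417.3 363.4] size 53.8 26.2 ang 84.6 | long y -18.3 20 short x -32.0 9 dot [ 36.4 -15.7] 6
win [492.4 358.7] size 54.4 26.6 ang 86.8 | long y -15.9 18 short x -32.6 9 dot [ 35.6 -15.9] 8
win [416.4 360. ] size 54.1 26.4 ang 84.6 | long y -18.4 19 short x -32.2 9 dot [ 36.6 -15.8] 6
```

Call:
{"op": "move_arm", "data": {
  "deltas": "0 -0.1 -1.3 0 0 0 1;0 0 -1.4 0 0 0 1;0 0 -1.4 0 0 0 1;0 0 -1.4 0 0 0 1;0 0 -1.3 0 0 0 1;0 0 -1.1 0 0 0 1;0 0 -0.9 0 0 0 1;0 0 -0.55 0 0 0 1"
}}

```text
time: 56.15
ee_pos: [0.5037, -0.1383, 0.1832]
tcp_rot: [[1.0, 0.017, -0.0], [0.017, -1.0, 0.001], [-0.0, -0.001, -1.0]]
ft_force: [-0.0, 0.8, 0.4]
width: 0.0855
grasp_force: 0.0
```

Call:
{"op": "move_arm", "data": {
  "deltas": "0 0 0 0 0 0 0.4;0 0 0 0 0 0 0.4;0 0 0 0 0 0 0.4;0 0 0 0 0 0 0.4;0 0 0 0 0 0 0.4;0 0 0 0 0 0 0.4;0 0 0 0 0 0 0.4;0 0 0 0 0 0 0.4"
}}

```text
time: 56.82
ee_pos: [0.5038, -0.1388, 0.1847]
tcp_rot: [[1.0, 0.016, 0.001], [0.016, -1.0, -0.0], [0.001, 0.0, -1.0]]
ft_force: [-1.0, 0.3, 7.7]
width: 0.0473
grasp_force: 40.9
```

Call:
{"op": "move_arm", "data": {
  "deltas": "0 0 0.6 0 0 0 0.4;0 0 1 0 0 0 0.4;0 0 1 0 0 0 0.4;0 0 1.2 0 0 0 0.4;0 0 1.2 0 0 0 0.4;0 0 1.2 0 0 0 0.4;0 0 1 0 0 0 0.4;0 0 0.8 0 0 0 0.4"
}}

```text
time: 57.48
ee_pos: [0.5037, -0.1388, 0.2655]
tcp_rot: [[1.0, 0.016, 0.001], [0.016, -1.0, -0.0], [0.001, 0.0, -1.0]]
ft_force: [0.5, -0.6, -2.4]
width: 0.047
grasp_force: 42.2
```

Call:
{"op": "move_arm", "data": {
  "deltas": "0.4 3.06 0 0 0 5.4 0.4;0.4 3.06 0 0 0 5.4 0.4;0.4 3.06 0 0 0 5.4 0.4;0.4 3.06 0 0 0 5.4 0.4;0.4 3.06 0 0 0 5.4 0.4;0.4 3.06 0 0 0 5.4 0.4;0.4 3.06 0 0 0 5.4 0.4;0.4 3.06 0 0 0 5.4 0.4"
}}

```text
time: 58.15
ee_pos: [0.5356, 0.1076, 0.2644]
tcp_rot: [[0.714, 0.7, 0.0], [0.7, -0.714, -0.0], [-0.0, 0.0, -1.0]]
ft_force: [0.6, 0.0, -1.3]
width: 0.0466
grasp_force: 42.2
```

Call:
{"op": "move_arm", "data": {
  "deltas": "0.4 3.06 0 0 0 5.4 0.4;0.4 3.06 0 0 0 5.4 0.4;0.4 3.06 0 0 0 5.4 0.4;0.4 3.06 0 0 0 5.4 0.4;0.4 3.06 0 0 0 5.4 0.4;0.4 3.06 0 0 0 5.4 0.4;0.4 3.06 0 0 0 5.4 0.4;0.4 3.06 0 0 0 5.4 0.4"
}}

```text
time: 58.82
ee_pos: [0.5676, 0.3521, 0.2645]
tcp_rot: [[0.042, 0.999, 0.0], [0.999, -0.042, -0.0], [-0.0, 0.0, -1.0]]
ft_force: [0.9, 0.7, -1.4]
width: 0.047
grasp_force: 42.2
```

Call:
{"op": "move_arm", "data": {
  "deltas": "0 0 -1.4 0 0 0 0.4;0 0 -1.4 0 0 0 0.4;0 0 -1.4 0 0 0 0.4;0 0 -1.3 0 0 0 0.4;0 0 -1.1 0 0 0 0.4;0 0 -0.9 0 0 0 0.4;0 0 -0.6 0 0 0 0.4;0 0 -0.3 0 0 0 0.4"
}}

```text
time: 59.48
ee_pos: [0.5676, 0.3506, 0.179]
tcp_rot: [[0.047, 0.999, -0.001], [0.999, -0.047, -0.0], [-0.0, -0.001, -1.0]]
ft_force: [-0.9, -0.7, -0.6]
width: 0.047
grasp_force: 42.2
```

Call:
{"op": "move_arm", "data": {
  "deltas": "0 0 -0.1 0 0 0 0.4;0 0 -0.1 0 0 0 0.4;0 0 -0.05 0 0 0 0.4;0 0 0 0 0 0 0.4;0 0 0 0 0 0 0.4;0 0 0 0 0 0 0.4;0 0 0 0 0 0 0.4;0 0 0 0 0 0 0.4"
}}

```text
time: 60.15
ee_pos: [0.5677, 0.3509, 0.1778]
tcp_rot: [[0.047, 0.999, 0.0], [0.999, -0.047, 0.0], [0.0, 0.0, -1.0]]
ft_force: [-0.6, -0.7, 6.2]
width: 0.0468
grasp_force: 43.0
```

Call:
{"op": "move_arm", "data": {
  "deltas": "0 0 0 0 0 0 0.6;0 0 0 0 0 0 0.6;0 0 0 0 0 0 0.68;0 0 0 0 0 0 0.68;0 0 0 0 0 0 0.68;0 0 0.5 0 0 0 0.68;0 0 1 0 0 0 0.68;0 0 1.5 0 0 0 0.68"
}}

```text
time: 60.82
ee_pos: [0.5674, 0.3507, 0.2077]
tcp_rot: [[0.046, 0.999, -0.001], [0.999, -0.046, -0.001], [-0.001, -0.001, -1.0]]
ft_force: [-0.3, -0.9, -0.6]
width: 0.0582
grasp_force: 0.0
```

Call:
{"op": "move_arm", "data": {
  "deltas": "0 0 2 0 0 0 1;0 0 2 0 0 0 1;0 0 2 0 0 0 1;0 -0.5 2 0 0 0 1;0 -1 1.5 0 0 0 1;0 -1.5 0.5 0 0 0 1;0 -2 0 0 0 3 1;0 -2 0 0 0 5 1"
}}

```text
time: 61.48
ee_pos: [0.5674, 0.2804, 0.3095]
tcp_rot: [[-0.095, 0.995, 0.002], [0.995, 0.095, 0.001], [0.001, 0.002, -1.0]]
ft_force: [1.8, 0.1, 0.2]
width: 0.0856
grasp_force: 0.0
```

Call:
{"op": "move_arm", "data": {
  "deltas": "0.63 -1.95 0 0 0 5.12 1;0.63 -1.95 0 0 0 5.12 1;0.63 -1.95 0 0 0 5.12 1;0.63 -1.95 0 0 0 5.12 1;0.63 -1.95 0 0 0 5.12 1;0.63 -1.95 0 0 0 5.12 1;0.63 -1.95 0 0 0 5.12 1;0.63 -1.95 0 0 0 5.12 1"
}}

```text
time: 62.15
ee_pos: [0.6183, 0.1237, 0.3091]
tcp_rot: [[-0.726, 0.688, 0.002], [0.688, 0.726, -0.0], [-0.001, 0.001, -1.0]]
ft_force: [-0.0, 0.4, 0.5]
width: 0.0853
grasp_force: 0.0
```

Call:
{"op": "move_arm", "data": {
  "deltas": "0.62 -1.95 0 0 0 5.12 1;0.62 -1.95 0 0 0 5.12 1;0.62 -1.95 0 0 0 5.12 1;0.62 -1.95 0 0 0 5.12 1;0.62 -1.95 0 0 0 5.12 1;0.62 -1.95 0 0 0 5.12 1;0.62 -1.95 0 0 0 5.12 1;0.62 -1.95 0 0 0 5.12 1"
}}

```text
time: 62.82
ee_pos: [0.6678, -0.0324, 0.3091]
tcp_rot: [[-0.999, 0.044, 0.001], [0.044, 0.999, -0.001], [-0.001, -0.001, -1.0]]
ft_force: [0.5, -0.3, 0.0]
width: 0.0853
grasp_force: 0.0
```

```bash
python3 cam.py
python3 - <<'E'
from h import *
w=np.load('wrist.npz'); g=w['im'].max(2).astype(int)
for v in(150,170,190,210): print(v,[u for u in range(240,330) if g[v,u]<45][:1],[u for u in range(240,330) if g[v,u]<45][-1:])
print(pt([(282,170),(282,190)],w['d'],w).round(3))
E
```

```text
62.8167 [ 0.6678 -0.0324  0.3091] 177.48 0.08531398568856309
wrist
scene
win [420.6 358.8] size 54.5 27.7 ang 87.0 | long y -17.9 19 short x -31.2 7 dot [ 35.8 -19. ] 6
win [495.4 357.5] size 55.2 27.9 ang 87.0 | long y -17.6 22 short x -31.4 9 dot [ 35.  -17.4] 6
win [570.4 352.2] size 56.2 28.1 ang 88.4 | long y -17.4 21 short x -31.3 7 dot [ 35.5 -19.1] 6
win [416.7 358.4] size 54.8 27.9 ang 87.0 | long y -18.0 19 short x -31.4 7 dot [ 36.1 -19.2] 6
win [492. 357.] size 55.5 28.0 ang 87.0 | long y -17.9 21 short x -31.6 9 dot [ 35.2 -17.5] 6
win [567.4 351.7] size 56.6 28.3 ang 88.4 | long y -17.5 21 short x -31.5 7 dot [ 35.8 -19.2] 6
side
win [566.  357.5] size 53.5 26.5 ang 88.6 | long y -18.3 18 short x -32.5 9 dot [ 34.9 -19.3] 6
win [492.9 362. ] size 54.0 26.4 ang 86.8 | long y -15.8 18 short x -32.4 9 dot [ 35.4 -15.8] 7
win [417.3 363.5] size 54.1 26.2 ang 84.6 | long y -18.3 19 short x -32.1 9 dot [ 36.2 -15.7] 6
win [566.  354.1] size 53.8 26.7 ang 88.6 | long y -18.4 18 short x -32.7 9 dot [ 35.1 -19.4] 6
win [492.4 358.7] size 54.3 26.6 ang 86.8 | long y -15.9 18 short x -32.6 9 dot [ 35.6 -15.9] 7
win [416.4 360.2] size 54.5 26.4 ang 84.6 | long y -18.4 19 short x -32.3 9 dot [ 36.4 -15.8] 6
150 [] []
170 [271] [297]
190 [271] [296]
210 [272] [295]
[[ 0.629 -0.032  0.068]
 [ 0.644 -0.032  0.064]]
```

Call:
{"op": "move_arm", "data": {
  "deltas": "0 0 -1.5 0 0 0 1;0 0 -1.5 0 0 0 1;0 0 -1.5 0 0 0 1;0 0 -1.5 0 0 0 1;0 0 -1.4 0 0 0 1;0 0 -1.2 0 0 0 1;0 0 -0.9 0 0 0 1;0 0 -0.6 0 0 0 1"
}}

```text
time: 63.63
ee_pos: [0.6675, -0.0311, 0.2054]
tcp_rot: [[-0.999, 0.048, -0.001], [0.048, 0.999, -0.0], [0.001, -0.0, -1.0]]
ft_force: [0.5, 0.3, -0.7]
width: 0.0854
grasp_force: 0.0
```

Call:
{"op": "move_arm", "data": {
  "deltas": "0 0 0 0 0 0 0;0 0 0 0 0 0 0;0 0 0 0 0 0 0;0 0 0 0 0 0 0;0 0 0 0 0 0 0;0 0 0 0 0 0 0;0 0 0 0 0 0 0;0 0 0 0 0 0 0",
  "grip_force": 60
}}

```text
time: 64.3
ee_pos: [0.6677, -0.0317, 0.207]
tcp_rot: [[-0.999, 0.048, 0.001], [0.048, 0.999, -0.001], [-0.001, -0.001, -1.0]]
ft_force: [-3.0, -2.4, 6.4]
width: 0.02
grasp_force: 58.6
```

Call:
{"op": "move_arm", "data": {
  "deltas": "0 0 0.6 0 0 0 0;0 0 1 0 0 0 0;0 0 1.2 0 0 0 0;0 0 1.2 0 0 0 0;0 0 1.2 0 0 0 0;0 0 1.2 0 0 0 0;0 0 1.2 0 0 0 0;0 0 1.2 0 0 0 0"
}}

```text
time: 64.97
ee_pos: [0.6677, -0.0317, 0.2953]
tcp_rot: [[-0.999, 0.048, 0.0], [0.048, 0.999, -0.001], [-0.0, -0.001, -1.0]]
ft_force: [4.6, -4.5, -5.1]
width: 0.0203
grasp_force: 59.1
```

Call:
{"op": "move_arm", "data": {
  "deltas": "0 0 1.4 0 0 0 0;0 0 1.5 0 0 0 0;0 0 1.5 0 0 0 0;0 0 1.5 0 0 0 0;0 0 1.5 0 0 0 0;0 0 1.4 0 0 0 0;0 0 1 0 0 0 0;0 0 0.5 0 0 0 0"
}}

```text
time: 65.63
ee_pos: [0.6676, -0.0316, 0.399]
tcp_rot: [[-0.999, 0.048, 0.001], [0.048, 0.999, -0.001], [-0.001, -0.001, -1.0]]
ft_force: [4.3, -4.3, -5.1]
width: 0.0199
grasp_force: 59.3
```

Call:
{"op": "move_arm", "data": {
  "deltas": "0 0 0.2 0 0 0 0;0 0 0.2 0 0 0 0;0 0 0.15 0 0 0 0;0 0 0.15 0 0 0 0;0 0 0.1 0 0 0 0;0 0 0 0 0 0 0;0 0 0 0 0 0 0;0 0 0 0 0 0 0"
}}

```text
time: 66.3
ee_pos: [0.6676, -0.0317, 0.406]
tcp_rot: [[-0.999, 0.048, 0.001], [0.048, 0.999, -0.001], [-0.001, -0.001, -1.0]]
ft_force: [2.5, -4.9, 0.0]
width: 0.0201
grasp_force: 59.3
```

Nearly there; press on gently to the stop.

Call:
{"op": "move_arm", "data": {
  "deltas": "0 0 0.1 0 0 0 0;0 0 0.1 0 0 0 0;0 0 0.1 0 0 0 0;0 0 0 0 0 0 0;0 0 0 0 0 0 0;0 0 0 0 0 0 0;0 0 0 0 0 0 0;0 0 0 0 0 0 0"
}}

```text
time: 66.97
ee_pos: [0.6678, -0.0317, 0.4073]
tcp_rot: [[-0.999, 0.048, -0.001], [0.048, 0.999, -0.001], [0.001, -0.001, -1.0]]
ft_force: [10.0, -3.3, -21.1]
width: 0.02
grasp_force: 60.4
```

Call:
{"op": "move_arm", "data": {
  "deltas": "0 0 0 0 0 0 0.3;0 0 0 0 0 0 0.6;0 0 0 0 0 0 1;0 0 0 0 0 0 1;0 0 0 0 0 0 1;0 0 0 0 0 0 1;0 0 0.5 0 0 0 1;0 0 1 0 0 0 1"
}}

```text
time: 67.63
ee_pos: [0.6676, -0.0313, 0.4232]
tcp_rot: [[-0.999, 0.048, -0.001], [0.048, 0.999, -0.0], [0.001, -0.0, -1.0]]
ft_force: [0.5, 0.6, 0.2]
width: 0.0854
grasp_force: 0.0
```

Call:
{"op": "move_arm", "data": {
  "deltas": "0 0 1.2 0 0 0 1;0 0 1.5 0 0 0 1;0 0 1.5 0 0 0 1;-1 0 1 0 0 0 1;-2 0 0 0 0 0 1;-2.5 0 0 0 0 0 1;-2.5 0 0 0 0 0 1;-2.5 0 0 0 0 0 1"
}}

```text
time: 68.3
ee_pos: [0.5613, -0.0311, 0.4762]
tcp_rot: [[-0.999, 0.048, 0.001], [0.048, 0.999, -0.0], [-0.001, -0.0, -1.0]]
ft_force: [2.0, 0.7, 0.1]
width: 0.085
grasp_force: 0.0
```

Run:
```python
from h import *
a,d,P=snap('side'); b,_,_=snap('scene'); cv2.imwrite('pics/fin.png',cv2.resize(np.hstack([a,b])[:,:,::-1],(800,300),interpolation=cv2.INTER_AREA))
im,d,P=snap('wrist'); np.savez('wrist.npz',im=im,d=d,**P)
y,x=np.where((im.max(2)<45)); p=pt(np.c_[x,y],d,P); k=(abs(p[:,1]+.03)<.01)&(p[:,0]>.63)&(p[:,0]<.72)&(p[:,2]>.15); print('bar top z',np.median(p[k][:,2]),k.sum())
```

```text
bar top z 0.2635140024721855 312
```

View pics/fin.png

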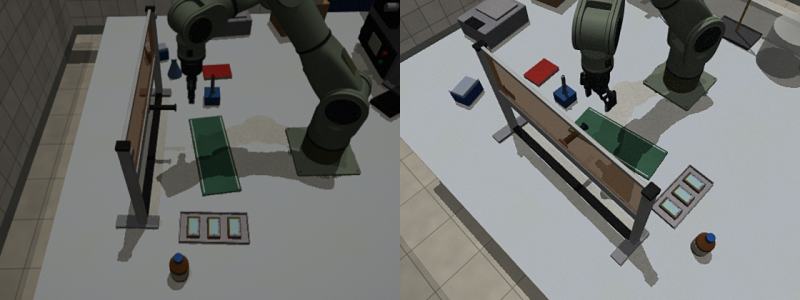

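The final view shows the three cells flat in the tray, the pen upright in its stand, and the sash up: the bar top reads 0.2635 m, which puts the sash at about 0.20 m.

```bash
python3 -c "
from rig import arm
print(arm.job_done())"
```

```text
the job is handed in; nothing more can be done
None
```

The job is handed in at 68 s, with no verdict returned: I brought the sash down, traced all three beads left to right (bead marks don't visibly change, so curing is unconfirmed), returned the pen, laid the cells flat in the tray, and pushed the sash up to its stop.

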